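# Set a board on edge in the vice for planing

### The arm

A 6-joint arm with a two-finger parallel gripper is mounted at the origin on a cart in front of the work surface, level with it; the furniture and walls round the work are solid. World frame = base frame: x ahead of the robot, y to its left, z up, the work surface at z = 0. Lengths are in m, angles in rad, forces in N, time in s.
With the tool pointing down it reaches from about 0.225 to 0.875 m from the base axis. Payload 3.4 kg.
Tool frame: the origin (TCP) lies at the very end of the fingers, on their centre line; the grasp point (between the pads) lies 19 mm behind it; z points along the fingers, y is the direction in which the jaws open and shut (so a half turn about z gives the same grasp; the last joint's range is limited). The gripper opens to 85 mm and grips with 20 to 120 N. Pads are 22 mm wide; open, the fingers measure 114 mm over their backs; the gripper's body (76 mm by 85 mm) begins 54 mm behind the grasp point. The pads swing forward as they close: fully open they stand 13 mm farther back than shut.
Start: joints at [-1.271, 0.276, 1.505, -0, 1.361, -0.121], TCP at [0.235, -0.525, 0.231] pointing down, gripper open.
Joint ranges: [-2.89, 2.89], [-0.75, 2.08], [0.22, 2.7], [-1.18, 4.32], [0.11, 2.71], [-2.7, 2.7]. Speed limits (rad/s): [2.57, 2.57, 3.14, 3.14, 3.14, 3.14].

### API

Orientations are given as a unit quaternion [w, x, y, z].
In Python, from rig import get_state, get_image, calibration, sign_off gives the robot as it stands. The module is installed in compiled form; this text tells all that it offers.
- The arm moves only by the tool drive_tool, never from a script. Its argument "targets" is one flat list of numbers, 7 for each row, row after row: the turn, a rotation vector about the tool's x, y, z in degrees, then the shift along the tool's x, y, z in mm, then the opening, from 0 (shut) to 1 (fully open). In form: [wx, wy, wz, tx, ty, tz, fingers, wx, wy, wz, tx, ty, tz, fingers, ...]. A call has 1 to 12 rows; each row shifts and turns the commanded pose from where the row before left it, along the tool's axes as they then stand; what a row does not reach is not made up. A row lasts 1/8 s, in which the tool goes at most 62.5 mm and 10.7 degrees, less where a joint would pass 70% of its speed; a pose out of reach is approached as far as the arm can. A call is refused whole if a number of a shift passes 62.5 or a number of a turn 10.7, either way. A call with a gripper value outside its range is refused whole. The fingers move at their own pace and stop on an object; "grip_force" is the grip in N (left out, the last holds). Time passes only in rows, so rows that do not move let the fingers close. It gives the time, the measured TCP pose, the force and the opening at its end, in the units of the state.
- get_state(): the state, without advancing time (a new reading comes with each control period).
- get_image(name): name is "scene" or "side" or "wrist"; returns the picture (480x640x3 uint8, red, green, blue); there is no depth.
- calibration(name): a dict with "mtx" (3x3 intrinsics, pixels), "world_to_cam" (4x4, takes a point from world to camera coordinates); the wrist camera has in their place "hand_eye" (4x4, takes a point from camera to tool coordinates, whose origin is the TCP and whose axes are the flange's). Camera axes: x right, y down, z forward; pixel columns grow to the right and rows downward; lengths in m; the calibration is good to about 2 mm. The wrist camera is an equidistant fisheye: a pixel r from the principal point sees the ray r / f radians off the axis. A picture is of the moment at which its call begins: read the wrist's pose just before it. calibration takes no time and is no camera call.
- sign_off(): hands the job in, once; it reports no verdict.
The state is a dict: "clock": time; "qpos": joint angles; "qd": joint speeds; "effort": joint torques, N m; "position": TCP position; "ee_rot": TCP orientation; "contact_force": force on the tool from outside, world axes, zero at the start; "moment": the same for the moment, N m; "width": finger opening in m.
Only numpy, scipy, OpenCV 4.12 (cv2) and the standard library are available. Lean on these libraries where they do the work, as an engineer would, in place of code of your own. Each camera call takes 0.05 s, during which the arm holds its last target.

### The job

Get the small pine board ready for planing. First brush the three offcuts off the bed of the vice with the red-handled paint brush (no fingers in the jaws) and lay the brush back down flat on the bench; then stand the board on its long thin edge on the bed between the jaws, rough red-lined edge up and centred along the jaws to within about 2 cm, and push the sliding jaw up until it holds the board tight against the fixed jaw. Leave everything else on the bench as it is.

Things in the scene. Friction and masses are not known exactly. Their poses are not given: they have to be found in the camera images.
- board: pale pine board, 150 x 64 x 20 mm (its x, y, z axes), about 0.09 kg, at first lying flat on the bench. Origin at its centre. A red planing line runs right round it 8 mm from one long edge: the rough-sawn edge on its +y side (y = +32 mm), which must end up on top; the plain long edge is at y = -32 mm. Its top face as it lies is +z
- brush: flat paint brush, red handle and green bristles, 204 mm long, 30 mm wide, 12 mm thick, 45 g, lying flat. Origin under its middle, on the bench. x runs along it: bristles (stiff, 30 mm wide) from x = +33 to +102 mm, ferrule (28 mm wide) from -12 to +33, handle (about 18 mm wide, 9 mm thick) from -102 to -12 mm
- bench_vice: blue bench vice fixed to the bench, base plate 100 x 130 mm. Origin on the bench; x runs from the sliding to the fixed jaw, y along the jaws, z up. Both jaws: y = -50 to +50 mm, tops at z = 94 mm. Fixed jaw: inner face x = 65, outer x = 94 mm. The bed between them: z = 64 mm, y = -38 to +38 mm, open at both ends, with a 50 mm drop to the base plate beyond
- jaw_back (a point): middle of the outer face of the sliding jaw (faces the vice's -x), 10 mm below its top. Here the jaw is pushed. The jaw is 32 mm thick in x. A screw hub sticks out below, 75 mm to -x, 25 mm thick, 20 mm lower than this point at its top; the T-bar across its end, 62 mm from the jaw, reaches to 10 mm below this point on the -y side
- bench_vice_jaw (a joint): clear gap between the two jaw plates in m: 0.004 shut to 0.07 open. The sliding jaw has a quick-slide screw: it moves along the vice's x when pushed with some 6 N and stays where it is left; the T-bar need not be turned
- offcut_0: wooden offcut, 18x14x15 mm, 10 g, at first on the bed of the vice between the jaws. Origin at the middle of its underside
- offcut_1: wooden offcut, 15x16x18 mm, 10 g, at first on the bed of the vice between the jaws. Origin at the middle of its underside
- offcut_2: wooden offcut, 16x14x14 mm, 10 g, at first on the bed of the vice between the jaws. Origin at the middle of its underside
- cap_red: red spray-can cap, 60 mm across, 29 mm high, a bystander. Origin under its middle
- sanding_block: brown sanding block, 60x100x28 mm, a bystander. Origin under its middle
- screwdriver: screwdriver with an orange handle, 192 mm long, 27 mm thick, a bystander. Origin under its middle
Things that resemble listed ones, but are neither listed nor needed, are in the scene too. Of the things that look like the bench_vice, the larger one is meant.

How it is judged:
On the way, in this order (a step that is already met when the one before it is completed fails the run):
1. the three offcuts have been brushed off the bed of the vice while the board still lies where it was (height (world z) of each of offcut_0, offcut_1, offcut_2 below 0.045 m and distance of board from where it was at the start of the episode below 0.02 m), for 0.2 s.
2. the board stands on its plain long edge on the bed between the jaws, red-lined edge up (angle between board's own y axis and vertical below 0.08 rad and angle between the x axis of board and the y axis of bench_vice, either way round below 0.08 rad and z of board in the frame of bench_vice between 0.0925 and 0.1005 m and y of board in the frame of bench_vice between -0.025 and 0.025 m), for 0.2 s.
At the end, for the whole second after the job is handed in: Board at rest on its plain long edge on the vice bed, red-lined edge up, upright and along the jaws within 0.08 rad, centred within 25 mm, against the fixed jaw, gap under 22.5 mm; the three offcuts off the bed (below 45 mm); the brush flat on the bench (all of step 2 and x of board in the frame of bench_vice between 0.05 and 0.0595 m and value of joint bench_vice_jaw below 0.0225 m and linear speed of board below 0.02 m/s and height (world z) of each of offcut_0, offcut_1, offcut_2 below 0.045 m and height (world z) of brush below 0.015 m and angle between brush's own z axis and vertical below 0.2 rad); the robot touches nothing.
It fails at once if an offcut is touched with the fingers or gripper (contact force between any of the arm, the fingers and offcut_0 above 0.5 N or contact force between any of the arm, the fingers and offcut_1 above 0.5 N or contact force between any of the arm, the fingers and offcut_2 above 0.5 N).
It fails at once if a bystander is moved by more than 30 mm or knocked over (distance of any of cap_red, sanding_block, screwdriver from where it was at the start of the episode above 0.03 m or angle between any of cap_red, sanding_block, screwdriver's own z axis and vertical above 0.5 rad).
It also fails if it takes over 72 s, if anything falls off the work surface, if the arm or the gripper's body presses on something with over 40 N, if the wrist force passes 120 N, or if a joint passes its speed limit or range.

## Working session

There is one attempt and no reset: what is moved stays moved. The work goes in short steps, Python scripts to look and compute and a tool call to move; the robot and the scene stay as the last step left them, time stands still between calls to the robot, and variables do not carry over. Pictures are saved under pics/ and viewed, and the job is handed in when it is done.

Besides the shell and the picture viewer there is one more tool, called as a command line: name --argument value ..., lists and objects as JSON in quotes. drive_tool: Moves the arm, as the interface text tells. Its arguments: {"type":"object","properties":{"targets":{"type":"array"},"grip_force":{"type":"number"}},"required":["targets"]}

```bash
mkdir -p pics; python3 - <<'E'
from rig import *
import cv2,json
s=get_state();print(s)
for n in ["scene","side","wrist"]:
    im=get_image(n);cv2.imwrite(f"pics/{n}0.png",im[:,:,::-1]);c=calibration(n);print(n,{k:v.tolist() if hasattr(v,'tolist') else v for k,v in c.items()})
E
```

```text
{'clock': 0.0, 'qpos': array([-1.27100305e+00,  2.76568884e-01,  1.50612083e+00,  3.20786349e-08,
        1.36071391e+00, -1.21007624e-01]), 'qd': array([-1.61978771e-03, -6.69814900e-04,  1.42284692e-03,  4.75883714e-04,
       -8.96979583e-05,  1.02666774e-03]), 'effort': array([-1.56545160e-03, -4.16782379e+01, -2.45805734e+01, -2.43871336e-04,
        1.09234219e-02, -1.03700152e-06]), 'position': array([ 0.23471612, -0.52433217,  0.23045951]), 'ee_rot': array([-9.01871646e-04,  9.77946958e-01,  2.08851448e-01, -8.08205480e-05]), 'contact_force': array([0.33981507, 0.98032696, 0.17598946]), 'moment': array([ 0.03190212, -0.00060457, -0.02974544]), 'width': 0.08563994718389752}
scene {'mtx': [[471.3827320283877, 0.0, 320.11603727034947], [0.0, 471.3827320283877, 240.11504039128795], [0.0, 0.0, 1.0]], 'world_to_cam': [[-0.5540194728138642, -0.832341351074678, -0.016440773528881784, 0.3242280821643859], [-0.5291609043690255, 0.3673262957223173, -0.7648922340815572, 0.3385391884425931], [0.6426905639811459, -0.41506537769621366, -0.6439484227851608, 1.26294608281459], [0.0, 0.0, 0.0,
[... 160 characters left out ...]
6461765, -0.06292724753004776, -0.010760717857304366, -0.5276862925334643], [-0.04856689630819177, -0.6389372292297637, -0.767724217207704, 0.09490188485613685], [0.04143534859877202, 0.7666807540446576, -0.6406900446112878, 1.626938823646809], [0.0, 0.0, 0.0, 1.0]]}
wrist {'mtx': [[371.64829954431775, 0.0, 321.8458943051636], [0.0, 371.64829954431775, 238.9249458400889], [0.0, 0.0, 1.0]], 'hand_eye': [[-0.00020931023005225626, -0.9479669196524171, -0.3183687727053859, 0.08072718029896811], [0.9999981767532868, 0.0004058682272652343, -0.0018659477704595724, -0.0009833700922154964], [0.0018980725295894337, -0.31836858280252495, 0.9479651063224759, -0.14294979155908577], [0.0, 0.0, 0.0, 1.0]]}
```

View pics/scene0.png

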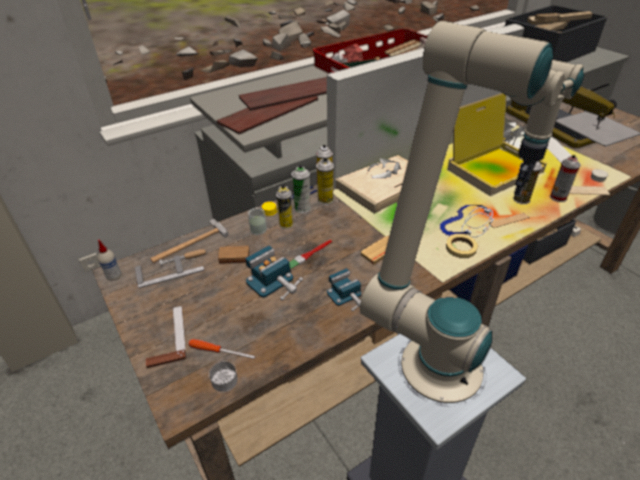

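View pics/side0.png

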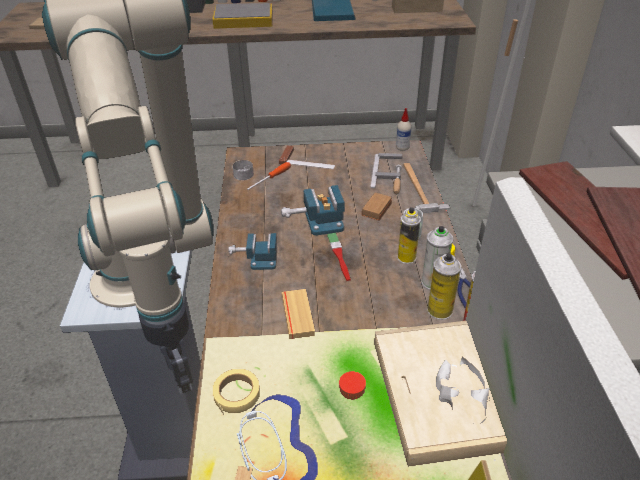

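View pics/wrist0.png

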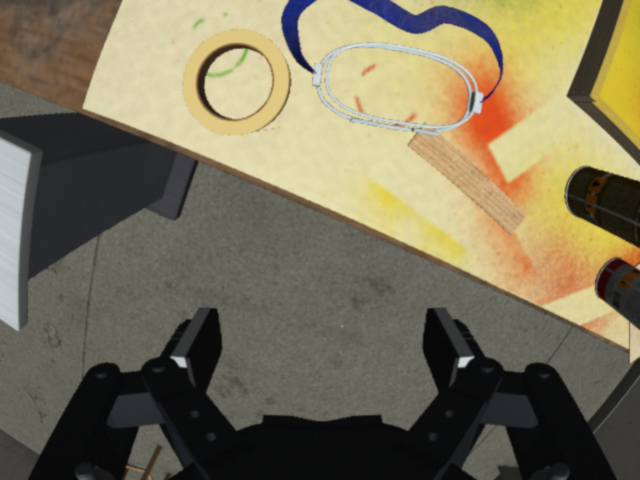

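The side view shows the vice at about (323,210), the brush at (338,255) with its bristles toward the vice, and the board at (298,312) with its red line on the left. The cap is at (352,385), the sanding block at (377,205) and the screwdriver at (270,175).

```bash
cat > h.py <<'E'
import numpy as np,cv2
from rig import *
from scipy.spatial.transform import Rotation as R
def Rq(q): return R.from_quat([q[1],q[2],q[3],q[0]])
def ray(name,uv,st=None):
    c=calibration(name);K=np.array(c["mtx"])
    x=(uv[0]-K[0,2])/K[0,0];y=(uv[1]-K[1,2])/K[1,1]
    if name=="wrist":
        r=np.hypot(x,y);d=np.array([x/r*np.sin(r),y/r*np.sin(r),np.cos(r)]) if r>0 else np.array([0,0,1.])
        H=np.array(c["hand_eye"]);T=np.eye(4);T[:3,:3]=Rq(st["ee_rot"]).as_matrix();T[:3,3]=st["position"]
        W=T@H
    else:
        d=np.array([x,y,1.]);W=np.linalg.inv(np.array(c["world_to_cam"]))
    return W[:3,3],W[:3,:3]@d
def atz(name,uv,z,st=None):
    o,d=ray(name,uv,st);t=(z-o[2])/d[2];return o+t*d
def proj(name,p,st=None):
    c=calibration(name);K=np.array(c["mtx"]);p=np.array(p,float)
    if name=="wrist":
        T=np.eye(4);T[:3,:3]=Rq(st["ee_rot"]).as_matrix();T[:3,3]=st["position"]
        q=np.linalg.inv(T@np.array(c["hand_eye"]))@np.r_[p,1];q=q[:3]
        r=np.hypot(q[0],q[1]);th=np.arctan2(r,q[2]);return np.array([K[0,2]+K[0,0]*th*q[0]/r,K[1,2]+K[1,1]*th*q[1]/r])
    q=np.array(c["world_to_cam"])@np.r_[p,1];return np.array([K[0,2]+K[0,0]*q[0]/q[2],K[1,2]+K[1,1]*q[1]/q[2]])
E
python3 - <<'E'
from h import *
im=cv2.imread("pics/side0.png")
cv2.imwrite("pics/sv.png",cv2.resize(im[130:290,220:420],None,fx=4,fy=3.7,interpolation=cv2.INTER_CUBIC))
cv2.imwrite("pics/sb.png",cv2.resize(im[270:410,270:400],None,fx=4,fy=4,interpolation=cv2.INTER_CUBIC))
for n,uv,z in [("board",(298,312),.02),("brush tip",(332,235),.01),("brush end",(347,278),.01),("vice",(323,208),.09),("cap",(352,385),.02)]:
    print(n,atz("side",uv,z).round(3))
E
```

```text
board [ 0.456 -0.18   0.02 ]
brush tip [0.566 0.133 0.01 ]
brush end [ 0.593 -0.054  0.01 ]
vice [0.542 0.161 0.09 ]
cap [ 0.569 -0.413  0.02 ]
```

View pics/sv.png

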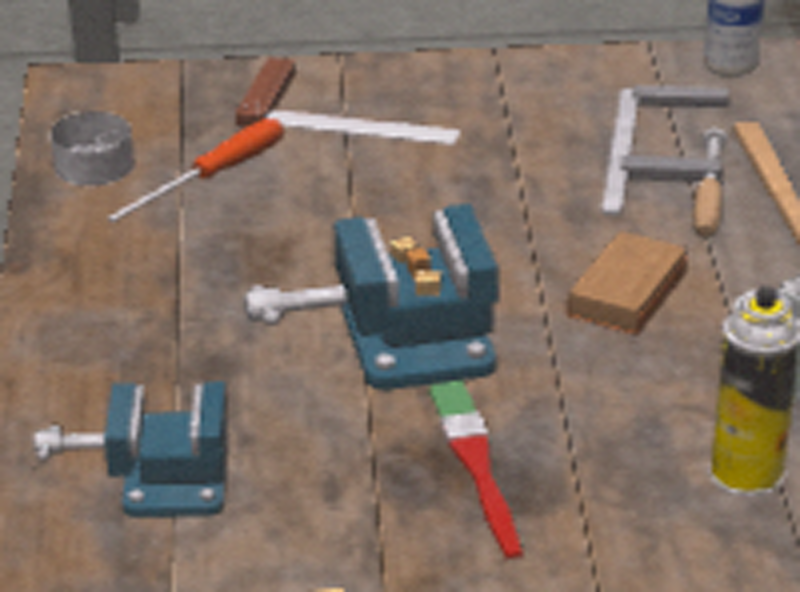

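View pics/sb.png

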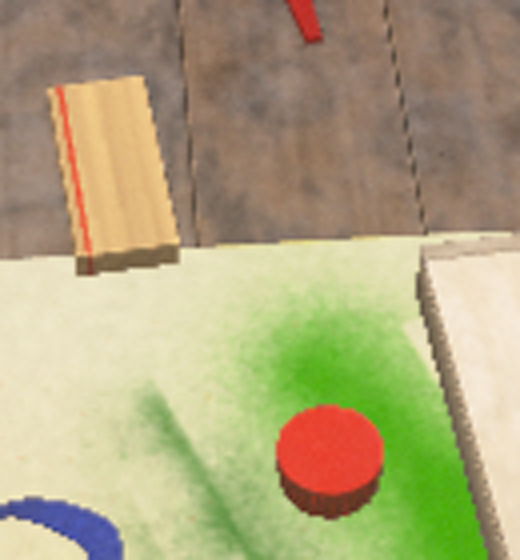

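```bash
cat >> h.py <<'E'
def down(yaw,tilt=0):
    # tool z down, tool x at world yaw (deg); tilt: about tool y (deg)
    y=np.radians(yaw);X=np.array([np.cos(y),np.sin(y),0]);Z=np.array([0,0,-1.]);Y=np.cross(Z,X)
    return R.from_matrix(np.c_[X,Y,Z])*R.from_euler('y',tilt,degrees=True)
def plan(wps,start=None,vmax=55,wmax=10,res=1,rres=.5,maxrows=12):
    """wps: (pos,R,open[,min rows[,vmax]])"""
    if start is None:
        s=get_state();p=np.array(s["position"]);r=Rq(s["ee_rot"])
    else:p,r=start
    rows=[]
    for w in wps:
        P,Rt,o=w[:3];P=np.array(P,float);n=w[3] if len(w)>3 else 1;v=w[4] if len(w)>4 else vmax
        dist=np.linalg.norm(P-p)*1000;ang=np.degrees((r.inv()*Rt).magnitude())
        n=max(n,int(np.ceil(dist/v-1e-6)),int(np.ceil(ang/wmax-1e-6)),1)
        for k in range(n):
            f=1/(n-k);d=r.inv().apply(P-p)*1000*f;d=np.round(d/res)*res
            w_=np.degrees((r.inv()*Rt).as_rotvec())*f;w_=np.round(w_/rres)*rres
            rows.append(list(w_)+list(d)+[o])
            p=p+r.apply(d)/1000;r=r*R.from_rotvec(np.radians(w_))
    for i in range(0,len(rows),maxrows):
        print(f"call {i//maxrows+1}:",", ".join("%g"%(x+0.0) for q in rows[i:i+maxrows] for x in q))
    print("rows",len(rows),"end",p.round(4));return p,r
def snap(name,tag,crop=None,f=1):
    s=get_state();im=get_image(name)[:,:,::-1];cv2.imwrite(f"pics/{tag}_full.png",im)
    if crop:
        a,b,c,d=crop;im=im[b:d,a:c]
    if f!=1: im=cv2.resize(im,None,fx=f,fy=f,interpolation=cv2.INTER_CUBIC)
    cv2.imwrite(f"pics/{tag}.png",im)
    import pickle;pickle.dump(s,open(f"pics/{tag}.pkl","wb"));return s
E
python3 - <<'E'
from h import *
plan([((.585,-.09,.25),down(98),1)])
E
```

```text
call 1: 0, 0, -6.5, 45, -23, -2, 1, 0, 0, -6.5, 48, -18, -2, 1, 0, 0, -7, 49, -12, -2, 1, 0, 0, -6.5, 50, -6, -2, 1, 0, 0, -7, 51, -1, -2, 1, 0, 0, -6.5, 50, 6, -1, 1, 0, 0, -7, 50, 11, -2, 1, 0, 0, -6.5, 48, 17, -1, 1, 0, 0, -7, 45, 23, -2, 1, 0, 0, -6.5, 42, 28, -1, 1, 0, 0, -7, 39, 33, -2, 1
rows 11 end [ 0.5851 -0.0899  0.2501]
```

drive_tool --targets '[0,0,-6.5,45,-23,-2,1,0,0,-6.5,48,-18,-2,1,0,0,-7,49,-12,-2,1,0,0,-6.5,50,-6,-2,1,0,0,-7,51,-1,-2,1,0,0,-6.5,50,6,-1,1,0,0,-7,50,11,-2,1,0,0,-6.5,48,17,-1,1,0,0,-7,45,23,-2,1,0,0,-6.5,42,28,-1,1,0,0,-7,39,33,-2,1,0,0,0,0,0,0,1]'

```text
clock: 1.65
position: [0.587, -0.0874, 0.2497]
ee_rot: [-0.0, 0.654, 0.757, 0.001]
contact_force: [-0.1, -1.0, -0.1]
width: 0.0852
```

```bash
python3 - <<'E'
from h import *
s=snap("wrist","w1");print(s["clock"],s["position"],s["ee_rot"],s["qpos"].round(4))
E
```

```text
1.65 [ 0.58698435 -0.0873923   0.24967533] [-2.94508129e-04  6.53577615e-01  7.56859265e-01  5.16129293e-04] [-2.6570e-01  2.9450e-01  1.4326e+00  1.2000e-03  1.4146e+00 -4.1210e-01]
```

View pics/w1.png

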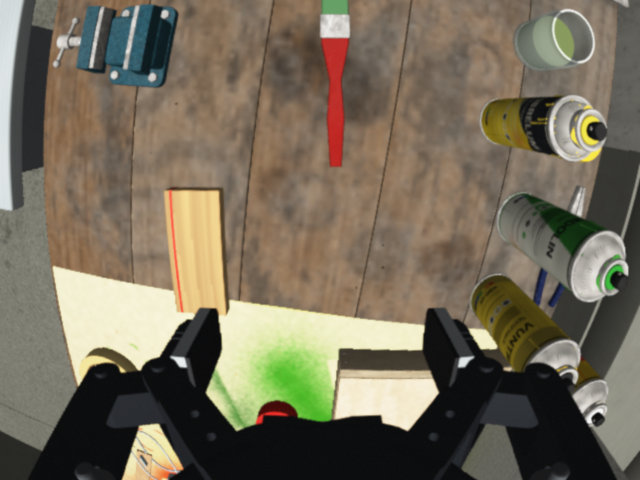

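```bash
python3 - <<'E'
from h import *
import pickle
s=pickle.load(open("pics/w1.pkl","rb"))
for n,uv,z in [("butt",(336,165),.006),("fer/handle",(335,38),.006),("fer/bris",(335,15),.008),("b1",(166,189),.02),("b2",(221,188),.02),("b3",(227,304),.02),("b4",(178,312),.02),("rl0",(170,190),.02),("rl1",(183,313),.02)]:
    print(n,(atz("wrist",uv,z,s)*1000).round(1))
# move 
plan([((.583,-.005,.27),down(98),1)])
E
```

```text
butt [595.  -50.9   6. ]
fer/handle [574.2  81.3   6. ]
fer/bris [570.6 105.9   8. ]
b1 [416.9 -97.1  20. ]
b2 [479.5 -88.8  20. ]
b3 [ 494.1 -223.7   20. ]
b4 [ 432.5 -246.6   20. ]
rl0 [421.8 -97.6  20. ]
rl1 [ 439.1 -246.7   20. ]
call 1: 0, 0, 0, 42, 5, -10, 1, 0, 0, 0, 42, 4, -10, 1
rows 2 end [ 0.5825 -0.0046  0.2696]
```

drive_tool --targets '[0,0,0,42,5,-10,1,0,0,0,42,4,-10,1,0,0,0,0,0,0,1]'

```text
clock: 2.08
position: [0.5817, -0.0047, 0.2712]
ee_rot: [0.0, 0.655, 0.756, 0.0]
contact_force: [0.1, -0.5, -0.2]
width: 0.0856
```

```bash
python3 - <<'E'
from h import *
s=snap("wrist","w2",(80,0,560,360),1.66);print(s["clock"],s["position"],s["qpos"].round(4))
E
```

```text
2.075 [ 0.58165392 -0.00474678  0.27116957] [-1.2790e-01  2.6650e-01  1.4199e+00  3.0000e-04  1.4542e+00 -2.7090e-01]
```

View pics/w2.png

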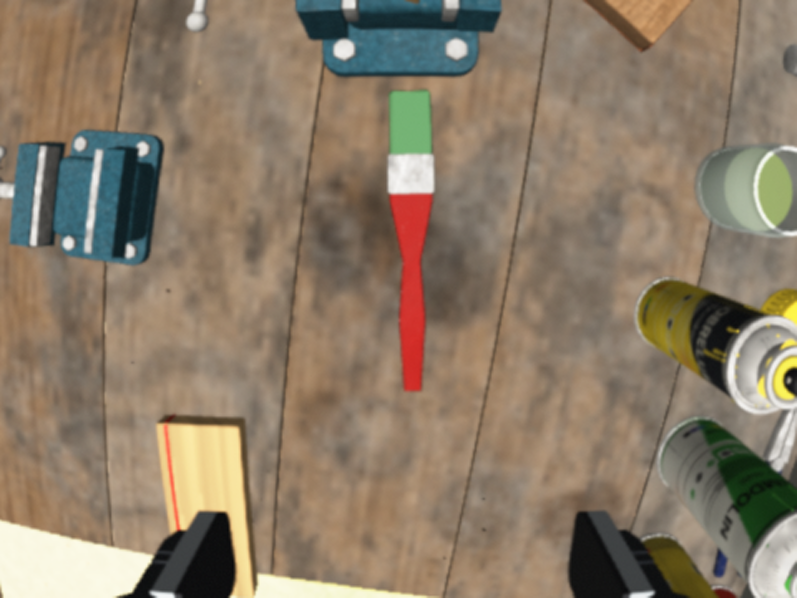

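The picture shows the brush with its tip at crop (410,90), ferrule at 153–193 and butt at (412,390). The vice base is just above it, the small vice at left, and the board at lower left with its red line on the left.

```bash
python3 - <<'E'
from h import *
import pickle
s=pickle.load(open("pics/w2.pkl","rb"))
u=lambda x,y:(80+x/1.66,y/1.66)
for n,uv,z in [("butt",u(412,390),.005),("fer/handle",u(410,193),.01),("fer/bris",u(410,153),.01),("tip",u(410,90),.01),("b1",u(159,424),.02),("b2",u(242,424),.02),("b3",u(257,590),.02),("rl0",u(165,424),.02),("base l",u(325,76),.014),("base r",u(474,76),.014),("tbarend",u(196,22),.07)]:
    print(n,(atz("wrist",uv,z,s)*1000).round(1))
plan([((.57,.10,.27),down(90),1)])
E
```

```text
butt [594.6 -52.6   5. ]
fer/handle [573.6  80.6  10. ]
fer/bris [569.8 106.6  10. ]
tip [563.9 148.1  10. ]
b1 [417. -99.  20.]
b2 [479.7 -89.4  20. ]
b3 [ 496.3 -231.    20. ]
rl0 [421.7 -98.3  20. ]
base l [509.  150.1  14. ]
base r [602.7 163.5  14. ]
tbarend [437.8 168.   70. ]
call 1: 0, 0, 4, 53, 2, 0, 1, 0, 0, 4, 54, -2, 1, 1
rows 2 end [0.5702 0.1002 0.2695]
```

drive_tool --targets '[0,0,0,53,2,0,1,0,0,0,54,-2,1,1,0,0,0,0,0,0,1]'

```text
clock: 2.5
position: [0.5661, 0.1011, 0.2688]
ee_rot: [-0.001, 0.655, 0.756, -0.0]
contact_force: [-0.4, -0.8, -0.2]
width: 0.085
```

```bash
python3 - <<'E'
from h import *
s=snap("wrist","w3",(200,60,440,240),3.3);print(s["clock"],s["position"],s["qpos"].round(4))
E
```

```text
2.5 [0.56609312 0.10114361 0.2687842 ] [ 5.5700e-02  2.5860e-01  1.4368e+00  2.0000e-04  1.4477e+00 -8.7900e-02]
```

View pics/w3.png

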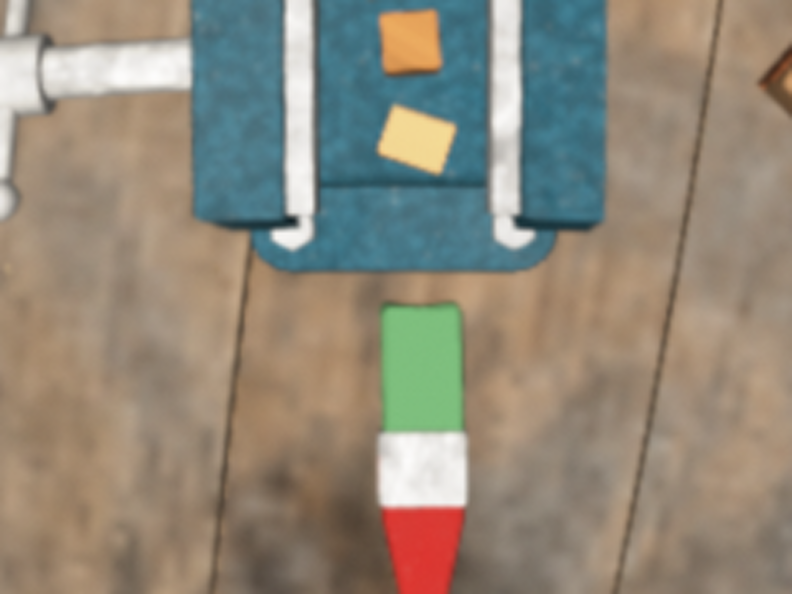

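View pics/w3_full.png

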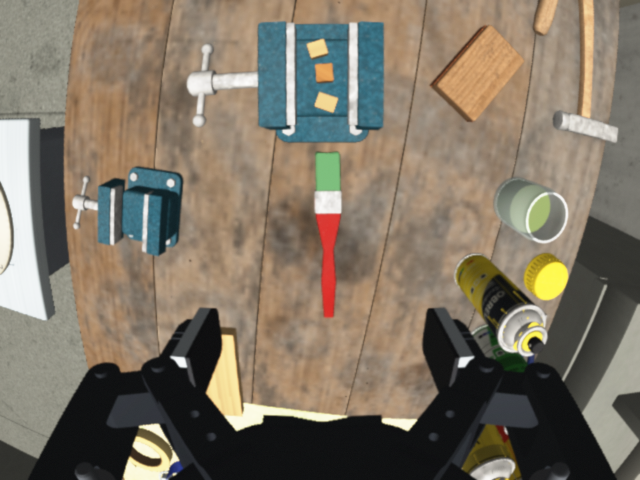

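```bash
python3 - <<'E'
from h import *
import pickle
s=pickle.load(open("pics/w3.pkl","rb"))
u=lambda x,y:(200+x/3.3,60+y/3.3)
P={}
for n,uv,z in [("SOn",u(194,215),.094),("FOn",u(605,215),.094),("SOf",(258.5,23),.094),("FOf",(383.5,23),.094),("SIn",u(318,212),.094),("FIn",u(489,212),.094),("SIf",(295,23),.094),("FIf",(349,23),.094),("bedL",u(320,185),.064),("bedR",u(487,186),.064),("o1",u(417,140),.08),("o0",u(411,42),.08),("o2",(317,48),.08),("butt",(328,315),.005),("tip",u(421,305),.01),("fer",u(423,507),.01)]:
    P[n]=atz("wrist",uv,z,s)*1000;print(n,P[n].round(1))
# fit vice pose from fixed jaw outer corners x=94,y=±50 
d=P["FOf"]-P["FOn"];print("len",np.linalg.norm(d),np.degrees(np.arctan2(d[1],d[0]))-90)
d=P["SOf"]-P["SOn"];print("len",np.linalg.norm(d),np.degrees(np.arctan2(d[1],d[0]))-90)
d=P["FOn"]-P["SOn"];print("len",np.linalg.norm(d),np.degrees(np.arctan2(d[1],d[0])))
d=P["tip"]-P["butt"];print("brush",np.linalg.norm(d),np.degrees(np.arctan2(d[1],d[0])))
E
```

```text
SOn [500.1 170.8  94. ]
FOn [604.8 185.9  94. ]
SOf [487.3 260.   94. ]
FOf [591.7 275.   94. ]
SIn [531.8 175.4  94. ]
FIn [575.1 181.7  94. ]
SIf [518.2 263.   94. ]
FIf [562.9 269.4  94. ]
bedL [529.3 182.4  64. ]
bedR [575.5 188.8  64. ]
o1 [554.2 198.   80. ]
o0 [548.8 224.2  80. ]
o2 [539.1 245.7  80. ]
butt [593.8 -50.5   5. ]
tip [563.6 147.8  10. ]
fer [574.3  80.3  10. ]
len 90.03849859010268 8.364992537428861
len 90.13153150638742 8.125911713308923
len 105.7859944698885 8.19131940524084
brush 200.68870934539208 98.66306935063352
```

```bash
cat >> h.py <<'E'
VY=8.2;VO=np.array([.5048,.2167,0])
def V(x,y,z):
    return VO+R.from_euler('z',VY,degrees=True).apply(np.array([x,y,z])/1000)
E
python3 - <<'E'
from h import *
g=(.588,-.0115);r=down(98.65)
plan([((*g,.09),r,1),((*g,.004),r,1,4),((*g,.004),r,0,3)])
E
```

```text
call 1: 0, 0, 0, -28, 1, 45, 1, 0, 0, 0, -28, 2, 45, 1, 0, 0, -0.5, -28, 1, 45, 1, 0, 0, 0, -29, 1, 44, 1, 0, 0, 0, 0, 0, 22, 1, 0, 0, 0, 0, 0, 21, 1, 0, 0, 0, 0, 0, 22, 1, 0, 0, 0, 1, 0, 21, 1, 0, 0, 0, 0, 0, 0, 0, 0, 0, 0, 0, 0, 0, 0, 0, 0, 0, 0, 0, 0, 0
rows 11 end [ 0.5876 -0.0111  0.004 ]
```

drive_tool --targets '[0,0,0,-28,1,45,1,0,0,0,-28,2,45,1,0,0,-0.5,-28,1,45,1,0,0,0,-29,1,44,1,0,0,0,0,0,22,1,0,0,0,0,0,21,1,0,0,0,0,0,22,1,0,0,0,1,0,19,1,0,0,0,0,0,0,1]'

```text
clock: 3.68
position: [0.5867, -0.0124, 0.0047]
ee_rot: [-0.001, 0.653, 0.757, -0.001]
contact_force: [0.7, 0.0, 0.4]
width: 0.0852
```

```bash
python3 - <<'E'
from h import *
s=snap("wrist","w4");print(s["clock"],s["position"],s["qpos"].round(4),Rq(s["ee_rot"]).as_matrix()[:,0])
E
```

```text
3.675 [ 0.58667205 -0.01237     0.00467878] [-1.3900e-01  5.0250e-01  1.7754e+00 -1.4000e-03  8.6760e-01 -2.8620e-01] [-1.47518624e-01  9.89059272e-01  1.11104187e-04]
```

View pics/w4.png

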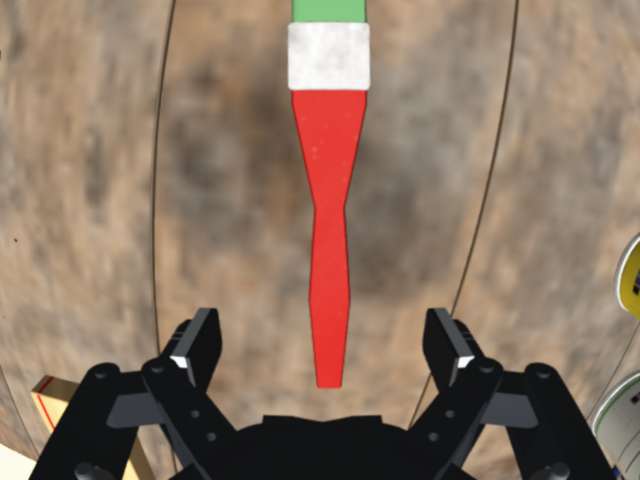

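drive_tool --targets '[0,0,0,0,1,0,0,0,0,0,0,0,0,0,0,0,0,0,0,0,0,0,0,0,0,0,0,0]' --grip_force 80

```text
clock: 4.22
position: [0.5894, -0.0099, 0.0068]
ee_rot: [0.0, 0.652, 0.758, 0.0]
contact_force: [-2.5, -0.1, 9.6]
width: 0.0131
```

```bash
python3 - <<'E'
from h import *
s=snap("wrist","w5");print(s["clock"],s["position"],s["width"],s["contact_force"])
print(proj("wrist",s["position"],s))
# lift
p=np.array(s["position"]);
plan([(p+[0,0,.069],down(98.65),0,4),(p+[-.007,-.001,.069],down(98.2),0,2)])
E
```

```text
4.225 [ 0.58941703 -0.00990472  0.006814  ] 0.013119030956412724 [-2.47240703 -0.0634303   9.58547426]
[325.38848299 313.86218613]
call 1: 0, 0, 0, 0, 0, -17, 0, 0, 0, 0, 0, 0, -17, 0, 0, 0, 0, 0, 0, -17, 0, 0, 0, 0, 0, 0, -18, 0, 0, 0, 0, 0, -4, 0, 0, 0, 0, 0.5, 0, -3, 0, 0
rows 6 end [ 0.5825 -0.0109  0.0759]
```

View pics/w5.png

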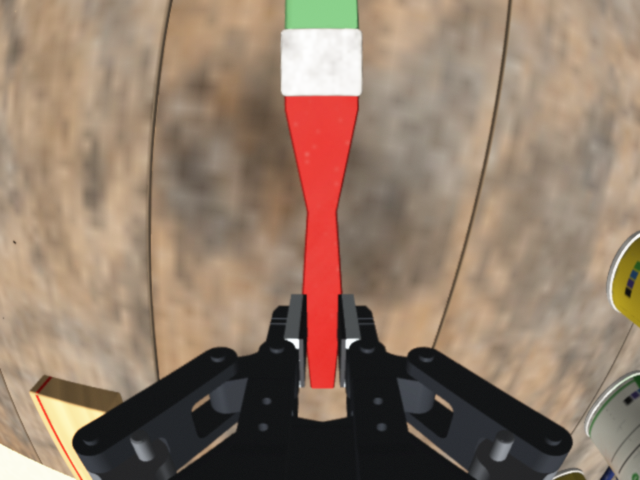

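drive_tool --targets '[0,0,0,0,0,-17,0,0,0,0,0,0,-17,0,0,0,0,0,0,-17,0,0,0,0,0,0,-18,0,0,0,0,0,-4,0,0,0,0,0.5,0,-3,0,0,0,0,0,0,0,0,0]'

```text
clock: 5.15
position: [0.5812, -0.0109, 0.0746]
ee_rot: [-0.001, 0.655, 0.755, -0.001]
contact_force: [0.0, -0.6, -0.1]
width: 0.0115
```

```bash
python3 - <<'E'
from h import *
s=snap("wrist","w6",(200,0,440,180),3.3);print(s["clock"],s["position"],s["width"],s["contact_force"])
side=snap("side","s6",(260,160,420,280),5)
E
```

```text
5.15 [ 0.58118474 -0.01094207  0.07456447] 0.011492081437204024 [ 0.02024755 -0.64956667 -0.08104054]
```

View pics/w6.png

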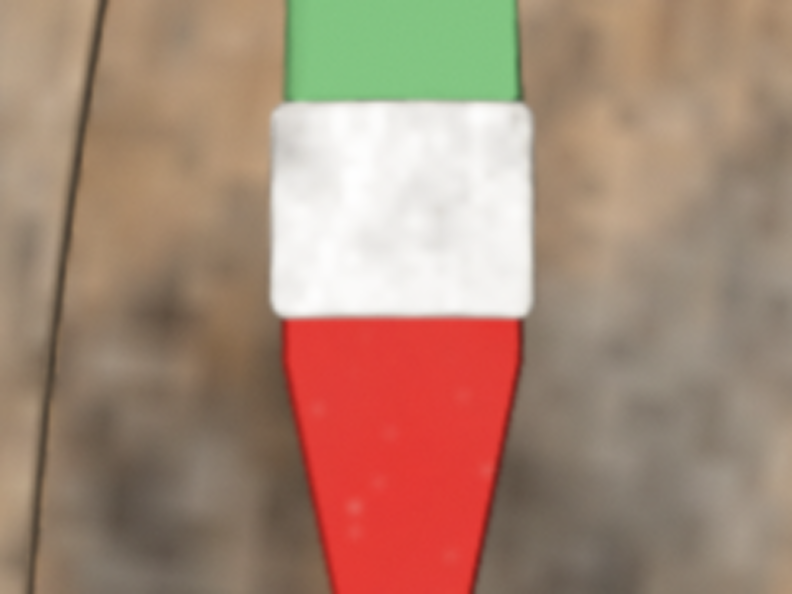

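View pics/s6.png

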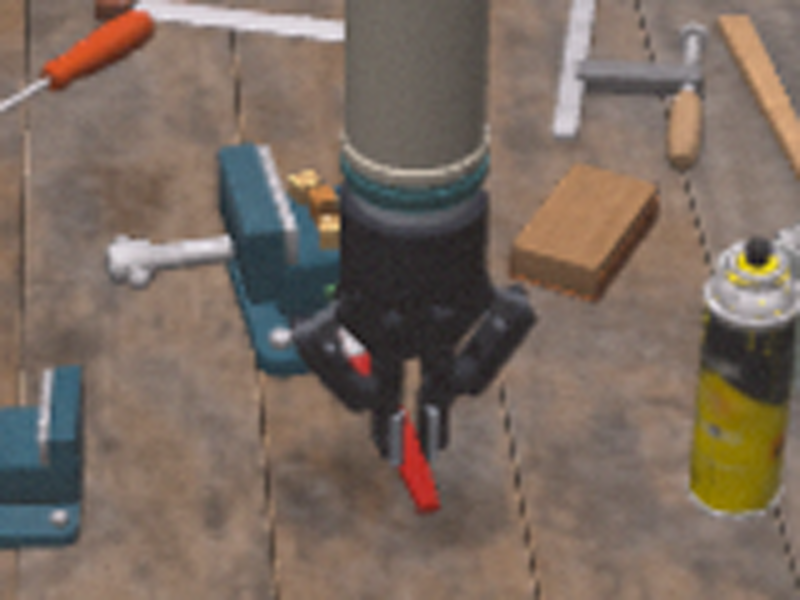

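drive_tool --targets '[0,0,0,15,0,0,0,0,0,0,25,0,0,0,0,0,0,30,0,0,0,0,0,0,30,0,0,0,0,0,0,28,0,0,0,0,0,0,0,0,0,0]'

```text
clock: 6.0
position: [0.5635, 0.1183, 0.0752]
ee_rot: [-0.0, 0.654, 0.756, 0.0]
contact_force: [-0.3, -0.2, 0.5]
width: 0.0114
```

```bash
python3 - <<'E'
from h import *
s=snap("wrist","w7");print(s["clock"],s["position"],s["width"],s["contact_force"])
snap("scene","c7",(220,220,340,310),6.5)
E
```

```text
6.0 [0.56347313 0.11830201 0.07516857] 0.01142683670100465 [-0.25745052 -0.20757337  0.5321983 ]
```

View pics/w7.png

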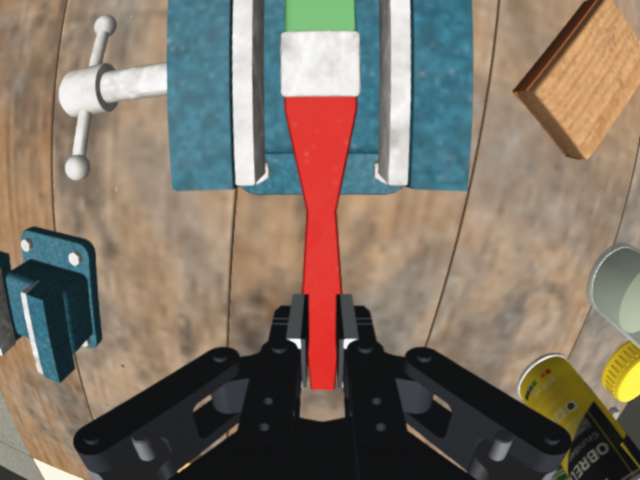

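View pics/c7.png

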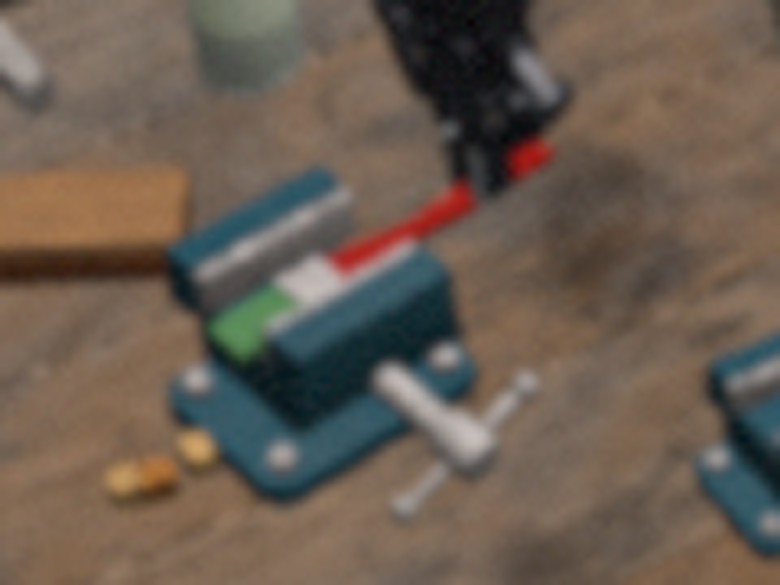

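```bash
python3 - <<'E'
from h import *
s=get_state();p=np.array(s["position"]);X=Rq(s["ee_rot"]).as_matrix()[:,0]
r=down(98.65)
plan([(p-X*.128,Rq(s["ee_rot"]),0,1,45),((.5885,-.0105,.074),r,0),((.5885,-.0105,.007),r,0,4)])
E
```

```text
call 1: 0, 0, 0, -43, 0, 0, 0, 0, 0, 0, -42, 0, 0, 0, 0, 0, 0, -43, 0, 0, 0, 0, 0, -0.5, -1, 6, 1, 0, 0, 0, 0, 0, 0, 17, 0, 0, 0, 0, 0, 0, 17, 0, 0, 0, 0, 0, 0, 17, 0, 0, 0, 0, 0, 0, 16, 0
rows 8 end [ 0.5883 -0.0106  0.0072]
```

drive_tool --targets '[0,0,0,-43,0,0,0,0,0,0,-42,0,0,0,0,0,0,-43,0,0,0,0,0,0.5,-1,6,1,0,0,0,0,0,0,17,0,0,0,0,0,0,17,0,0,0,0,0,0,17,0,0,0,0,0,0,16,0,0,0,0,0,0,0,0,0,0,0,0,0,0,1,0,0,0,0,0,0,1,0,0,0,0,0,0,1]'

```text
clock: 7.6
position: [0.5883, -0.0111, 0.0072]
ee_rot: [-0.0, 0.659, 0.752, -0.0]
contact_force: [-0.2, -0.5, -1.4]
width: 0.0655
```

```bash
python3 - <<'E'
from h import *
s=snap("wrist","w8");print(s["clock"],s["position"],s["width"],s["contact_force"])
plan([(s["position"]+np.array([0,0,.12]),Rq(s["ee_rot"]),1,1,50)])
E
```

```text
7.6 [ 0.58831058 -0.01114302  0.00717686] 0.06551009656956962 [-0.21388486 -0.46482833 -1.370255  ]
call 1: 0, 0, 0, 0, 0, -40, 1, 0, 0, 0, 0, 0, -40, 1, 0, 0, 0, 0, 0, -40, 1
rows 3 end [ 0.5883 -0.0111  0.1272]
```

View pics/w8.png

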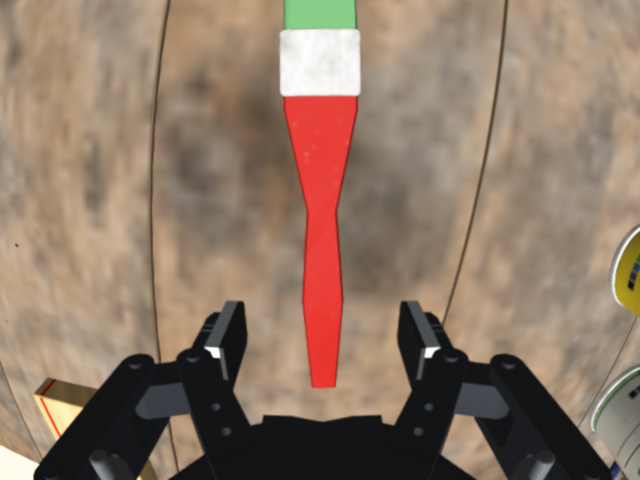

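drive_tool --targets '[0,0,0,0,0,-40,1,0,0,0,0,0,-40,1,0,0,0,0,0,-40,1]'

```text
clock: 8.02
position: [0.5882, -0.0111, 0.1284]
ee_rot: [-0.0, 0.659, 0.752, -0.0]
contact_force: [0.8, 0.3, 0.5]
width: 0.0857
```

```bash
python3 - <<'E'
from h import *
import pickle,glob
from scipy.optimize import least_squares
D=[]
for f in glob.glob("pics/*.pkl"):
    s=pickle.load(open(f,"rb"));D.append((s["qpos"],s["position"]))
D.append((np.array([-1.27100305e+00,  2.76568884e-01,  1.50612083e+00,0,1.36071391e+00, -1.21007624e-01]),np.array([ 0.23471612, -0.52433217,  0.23045951])))
s=get_state();D.append((s["qpos"],s["position"]))
# planar: r = a1 + L2 sin q2 + a3 cos(q23)+ L3 sin(q23) + L6 sin(q235); z similarly
A=[];b=[];lat=[]
for q,p in D:
    c,s_=np.cos(q[0]),np.sin(q[0]);r=c*p[0]+s_*p[1];lat.append(-s_*p[0]+c*p[1])
    s2,c2=np.sin(q[1]),np.cos(q[1]);s3,c3=np.sin(q[1]+q[2]),np.cos(q[1]+q[2])
    A.append([1,0,s2,s3,c3]);b.append(r)
    A.append([0,1,c2,c3,-s3]);b.append(p[2])
A=np.array(A);b=np.array(b);x,res,rk,sv=np.linalg.lstsq(A,b,rcond=None)
print(x.round(4),rk,sv.round(3),np.abs(A@x-b).max());print(np.round(lat,4))
# a3=0 variant
x,res,rk,sv=np.linalg.lstsq(A[:,:4],b,rcond=None);print(x.round(4),np.abs(A[:,:4]@x-b).max())
x,res,rk,sv=np.linalg.lstsq(A[:,1:4],b,rcond=None);print(x.round(4),np.abs(A[:,1:4]@x-b).max())
E
```

```text
[-0.001  -0.2292  0.6329  0.4213  0.062 ] 5 [5.974 4.868 0.552 0.547 0.049] 0.001088093408202928
[0.0694 0.0694 0.0694 0.0697 0.069  0.0698 0.0694 0.0695 0.0695 0.0693
 0.0694 0.0694]
[ 0.0321 -0.1427  0.4793  0.4189] 0.004316583491422166
[-0.1769  0.5239  0.4355] 0.007082356190677708
```

```bash
python3 - <<'E'
from h import *
plan([((.455,-.22,.2),down(97),1)])
E
```

```text
call 1: 0, 0, 0, -38, -32, -14, 1, 0, 0, 0, -38, -32, -14, 1, 0, 0, 0, -38, -32, -15, 1, 0, 0, 0.5, -38, -32, -14, 1, 0, 0, 0, -38, -31, -15, 1
rows 5 end [ 0.4554 -0.2203  0.2004]
```

drive_tool --targets '[0,0,0,-38,-32,-14,1,0,0,0,-38,-32,-14,1,0,0,0,-38,-32,-15,1,0,0,0.5,-38,-32,-14,1,0,0,0,-38,-31,-15,1,0,0,0,0,0,0,1]'

```text
clock: 8.78
position: [0.4547, -0.2232, 0.2006]
ee_rot: [0.002, 0.664, 0.748, -0.0]
contact_force: [0.6, 0.7, -0.8]
width: 0.0855
```

```bash
python3 - <<'E'
from h import *
s=snap("wrist","w9",(160,80,480,320),2.5);print(s["clock"],s["position"],s["qpos"].round(4))
E
```

```text
8.775 [ 0.45470291 -0.22322     0.20059945] [-5.9300e-01  1.9180e-01  1.6992e+00 -1.1000e-03  1.2476e+00 -7.1210e-01]
```

View pics/w9.png

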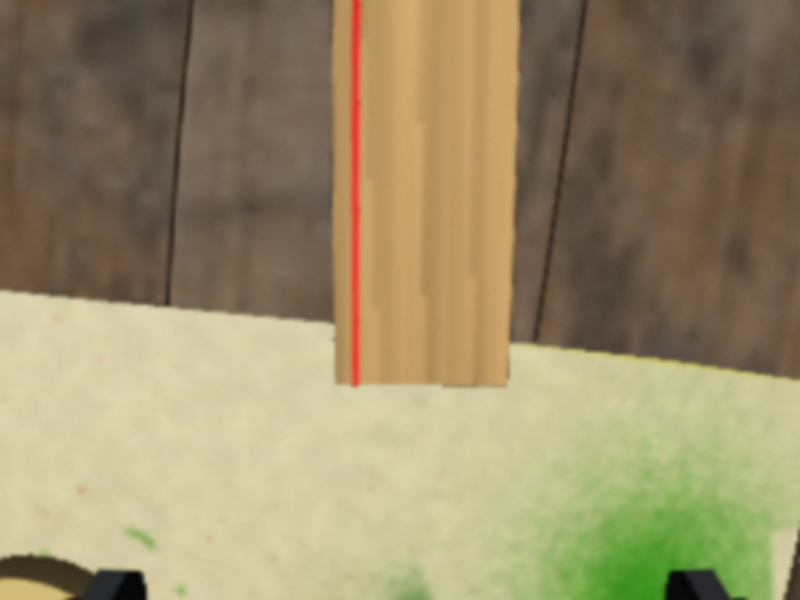

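```bash
python3 - <<'E'
from h import *
im=cv2.imread("pics/w9_full.png");cv2.imwrite("pics/w9b.png",cv2.resize(im[0:240,240:420],None,fx=2.5,fy=2.5,interpolation=cv2.INTER_CUBIC))
E
```

```text
(no output)
```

View pics/w9b.png

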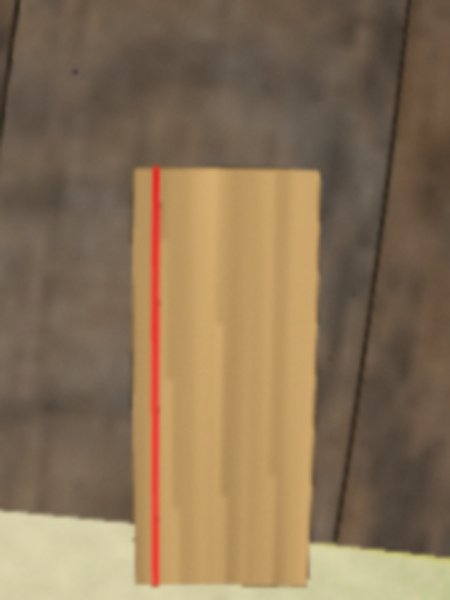

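```bash
python3 - <<'E'
from h import *
import pickle
s=pickle.load(open("pics/w9.pkl","rb"))
P=[]
for x,y in [(134,168),(320,170),(308,585),(135,584)]:
    P.append(atz("wrist",(240+x/2.5,y/2.5),.02,s)*1000);print(P[-1].round(1))
P=np.array(P);print(P.mean(0))
a=lambda d:np.degrees(np.arctan2(d[1],d[0]))
for i,j in [(3,0),(2,1),(0,1),(3,2)]: d=P[j]-P[i];print(np.linalg.norm(d),a(d))
E
```

```text
[414.4 -99.4  20. ]
[477.3 -92.1  20. ]
[ 493.6 -240.    20. ]
[ 430.6 -247.2   20. ]
[ 453.97907063 -169.66748932   20.        ]
148.67407155490025 96.24432201240924
148.8528043991885 96.3135904449519
63.27679663736659 6.6245670608998966
63.45581938193718 6.4622081021476605
```

```bash
python3 - <<'E'
from h import *
plan([((.4471,-.1081,.13),down(96.4,-35),1)])
E
```

```text
call 1: 0, -8.5, 0, 28, 1, 17, 1, 0, -9, 0, 31, 2, 13, 1, 0, -8.5, 0, 32, 1, 8, 1, 0.5, -9, 0.5, 34, 2, 4, 1
rows 4 end [ 0.4475 -0.1079  0.1296]
```

drive_tool --targets '[0,-8.5,0,28,1,17,1,0,-9,0,31,2,13,1,0,-8.5,0,32,1,8,1,0,-9,0.5,34,2,4,1,0,0,0,0,0,0,1]'

```text
clock: 9.45
position: [0.4448, -0.1127, 0.132]
ee_rot: [0.199, 0.637, 0.721, -0.186]
contact_force: [0.5, 0.2, -0.4]
width: 0.0854
```

```bash
cat > kin.py <<'E'
from h import *
import pickle,glob
from scipy.optimize import least_squares
def Rz(a):return R.from_euler('z',a)
def Ry(a):return R.from_euler('y',a)
def fk(q,k):
    h1,l1,L2,a3,L3,l4,l5,L6,a1,a5=k
    r=Rz(q[0]);p=r.apply([a1,l1,h1]);r=r*Ry(q[1]);p=p+r.apply([0,0,L2]);r=r*Ry(q[2]);p=p+r.apply([a3,0,L3])
    r=r*Rz(q[3]);p=p+r.apply([0,l4,0]);r=r*Ry(q[4]);p=p+r.apply([a5,l5,L6]);r=r*Rz(q[5]);return p,r
def data():
    return [(s["qpos"],s["position"],Rq(s["ee_rot"])) for s in [pickle.load(open(f,"rb")) for f in glob.glob("pics/*.pkl")]+[get_state()]]
def fit(k0,D,reg=1e-3):
    f=lambda k:np.concatenate([(fk(q,k)[0]-p)*1000 for q,p,_ in D]+[(k-k0)*1000*reg])
    return least_squares(f,k0)
E
python3 - <<'E'
from kin import *
s=snap("wrist","w10");print(s["clock"],s["position"],s["qpos"].round(3))
D=data()
k0=np.array([.15,.07,.55,0.03,.42,0,0,.35,0,0])
for q,p,r in D[-3:]:
    rr=fk(q,k0)[1];print((rr.inv()*r).as_rotvec().round(3))
o=fit(k0,D,.002);print(o.x.round(4),np.abs(o.fun[:-10]).max())
E
```

```text
9.45 [ 0.44477481 -0.11270419  0.13196871] [ 0.018  0.217  2.025 -0.682  0.974  0.308]
[-0.     0.     1.571]
[-0.    -0.     1.571]
[-0.    -0.     1.571]
[1.368e-01 6.940e-02 6.297e-01 6.040e-02 4.211e-01 0.000e+00 0.000e+00
 3.645e-01 1.000e-04 1.000e-04] 0.0006436988904123808
```

```bash
cat >> kin.py <<'E'
K=np.array([.13677,.0694,.6297,.0604,.4211,0,0,.3645,.0001,.0001])
try: K=np.load("K.npy")
except Exception: pass
LO=np.array([-2.89,-.75,.22,-1.18,.11,-2.7]);HI=np.array([2.89,2.08,2.7,4.32,2.71,2.7])
def FK(q):
    p,r=fk(q,K);return p,r*Rz(np.pi/2)
def IK(p,r,q0,full=False):
    f=lambda q:np.r_[(FK(q)[0]-p)*10,(FK(q)[1].inv()*r).as_rotvec()*3]
    o=least_squares(f,np.clip(q0,LO+1e-3,HI-1e-3),bounds=(LO,HI));return o.x,np.abs(o.fun).max()
def horiz(az,ydown=True,roll=0):
    a=np.radians(az);Z=np.array([np.cos(a),np.sin(a),0]);Y=np.array([0,0,-1. if ydown else 1.]);return R.from_matrix(np.c_[np.cross(Y,Z),Y,Z])
E
python3 - <<'E'
from kin import *
o=fit(K,data(),.0005);np.save("K.npy",o.x);print(o.x.round(5))
rng=np.random.default_rng(0)
for t in (30,35,40,50):
  for end,sg,yd in [(-1,1,True),(-1,1,False),(1,-1,True),(1,-1,False)]:
    p=V(55,62*end,96);best=[]
    r=horiz(VY+sg*t,yd)
    for i in range(40):
        q,e=IK(p,r,rng.uniform(LO,HI))
        if e<1e-4 and not any(np.abs(q-b).max()<.05 for b in best): best.append(q)
    print(t,end,yd,[b.round(2).tolist() for b in best])
E
```

```text
[0.1368 0.0694 0.6297 0.0604 0.4211 0.     0.     0.3645 0.     0.    ]
30 -1 True [[-0.46, 1.12, 2.62, 1.94, 1.82, -0.55]]
30 -1 False [[-0.46, 1.12, 2.62, 1.94, 1.82, 2.59]]
30 1 True []
30 1 False []
35 -1 True [[-0.5, 1.06, 2.55, 1.86, 1.71, -0.44]]
35 -1 False [[-0.5, 1.06, 2.55, 1.86, 1.71, 2.7]]
35 1 True []
35 1 False []
40 -1 True [[-0.53, 1.01, 2.47, 1.76, 1.64, -0.33]]
40 -1 False []
40 1 True []
40 1 False []
50 -1 True [[-0.54, 0.94, 2.32, 1.58, 1.57, -0.13]]
50 -1 False []
50 1 True []
50 1 False []
```

```bash
python3 - <<'E'
from h import *
import pickle
s=pickle.load(open("pics/w3.pkl","rb"))
for n,uv in [("base r far",(182,173)),("base near",(178,240)),("base left far",(132,168))]: print(n,atz("wrist",uv,.01,s).round(3))
for n,uv in [("fixed near R",(160,253)),("fixed near L",(143,250)),("fix far R",(166,193)),("slid near L",(98,240)),("slid far L",(100,180)),("tbar",(78,180)),("tbar2",(80,224))]: print(n,[atz("wrist",uv,z,s)[:2].round(3).tolist() for z in (.05,.07)])
s=pickle.load(open("pics/w2.pkl","rb"))
u=lambda x,y:(80+x/1.66,y/1.66)
for n,uv in [("fixed near R",u(138,262)),("far R",u(138,150)),("far L",u(62,143)),("slid nearL",u(12,244))]: print(n,[atz("wrist",uv,z,s)[:2].round(3).tolist() for z in (.04,.05,.06,.07)])
for n,uv in [("fixed near R",(277,238)),("far R",(276,233)),("fixtop far",(277,233))]: print(n)
# side: top corners from sv crop (scale 4,3.7 offset 220,130)
v=lambda x,y:(220+x/4,130+y/3.7)
for n,uv in [("fix near R top",v(226,398)),("fix far R top",v(224,383)),("slid near L",v(106,400)),("fix bottom",v(224,490))]: print(n,[atz("side",uv,z)[:2].round(3).tolist() for z in (0,.04,.05,.06,.07)])
E
```

```text
base r far [0.402 0.105 0.01 ]
base near [0.4   0.023 0.01 ]
base left far [0.336 0.105 0.01 ]
fixed near R [[0.394, 0.02], [0.402, 0.029]]
fixed near L [[0.372, 0.021], [0.382, 0.03]]
fix far R [[0.4, 0.09], [0.409, 0.095]]
slid near L [[0.31, 0.024], [0.323, 0.032]]
slid far L [[0.315, 0.096], [0.328, 0.101]]
tbar [[0.283, 0.093], [0.298, 0.098]]
tbar2 [[0.283, 0.04], [0.298, 0.048]]
fixed near R [[0.406, 0.019], [0.41, 0.021], [0.414, 0.022], [0.419, 0.024]]
far R [[0.399, 0.091], [0.404, 0.091], [0.408, 0.09], [0.413, 0.09]]
far L [[0.341, 0.095], [0.347, 0.094], [0.353, 0.094], [0.359, 0.093]]
slid nearL [[0.304, 0.025], [0.311, 0.026], [0.318, 0.027], [0.325, 0.029]]
fixed near R
far R
fixtop far
fix near R top [[0.402, 0.146], [0.404, 0.097], [0.405, 0.085], [0.405, 0.072], [0.406, 0.06]]
fix far R top [[0.4, 0.166], [0.403, 0.116], [0.403, 0.103], [0.404, 0.091], [0.404, 0.078]]
slid near L [[0.313, 0.15], [0.318, 0.101], [0.32, 0.089], [0.321, 0.076], [0.322, 0.064]]
fix bottom [[0.4, 0.035], [0.402, -0.01], [0.403, -0.021], [0.403, -0.033], [0.404, -0.044]]
```

```bash
python3 - <<'E'
from h import *
im=cv2.imread("pics/side0.png");cv2.imwrite("pics/svs.png",cv2.resize(im[220:280,220:290],None,fx=9,fy=9,interpolation=cv2.INTER_CUBIC))
E
```

```text
(no output)
```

View pics/svs.png

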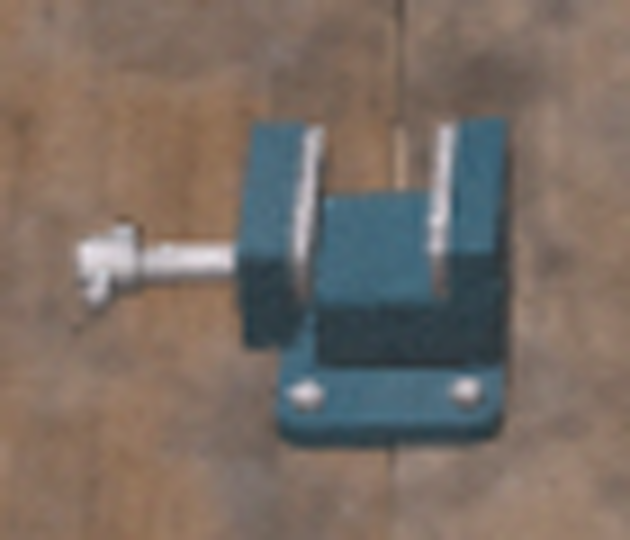

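```bash
python3 - <<'E'
from kin import *
q0=get_state()["qpos"]
def sols(p,r,n=12,seeds=()):
    rng=np.random.default_rng(1);best=[]
    for i in range(n):
        s=seeds[i] if i<len(seeds) else rng.uniform(LO,HI)
        q,e=IK(p,r,s)
        if e<1e-4 and not any(np.abs(q-b).max()<.05 for b in best): best.append(q)
    return best
for t in (45,50):
  for psi in (96.4,120,140,160,180):
    for c in [(.454,-.17),(.50,-.17),(.55,-.17)]:
      a=np.radians(psi);p=np.array([*c,.011])+.062*np.array([np.cos(a),np.sin(a),0])
      print(t,psi,c,[b.round(2).tolist() for b in sols(p,down(psi,-t),10,[q0])])
for z in (96,130,170):
  p=V(52,-62,z);print(z,[b.round(2).tolist() for b in sols(p,horiz(VY+50),8)])
E
```

```text
45 96.4 (0.454, -0.17) [[0.18, 0.54, 2.19, -1.13, 0.89, 1.02]]
45 96.4 (0.5, -0.17) [[0.17, 0.57, 2.09, -1.09, 0.92, 0.94]]
45 96.4 (0.55, -0.17) [[0.15, 0.6, 1.97, -1.05, 0.95, 0.85]]
45 120 (0.454, -0.17) []
45 120 (0.5, -0.17) []
45 120 (0.55, -0.17) []
45 140 (0.454, -0.17) []
45 140 (0.5, -0.17) [[-0.13, 0.49, 2.62, 3.72, 0.77, 1.55]]
45 140 (0.55, -0.17) [[-0.11, 0.48, 2.5, 3.83, 0.66, 1.43]]
45 160 (0.454, -0.17) []
45 160 (0.5, -0.17) []
45 160 (0.55, -0.17) [[-0.51, 0.49, 2.63, 2.98, 0.77, 1.58]]
45 180 (0.454, -0.17) []
45 180 (0.5, -0.17) [[-1.04, 0.5, 2.65, 2.11, 0.79, 1.56]]
45 180 (0.55, -0.17) [[-0.88, 0.49, 2.55, 2.17, 0.72, 1.69]]
50 96.4 (0.454, -0.17) [[0.23, 0.59, 2.19, -1.18, 0.97, 1.13]]
50 96.4 (0.5, -0.17) [[0.21, 0.61, 2.09, -1.15, 0.99, 1.04]]
50 96.4 (0.55, -0.17) [[0.19, 0.64, 1.98, -1.12, 1.01, 0.95]]
50 120 (0.454, -0.17) []
50 120 (0.5, -0.17) []
50 120 (0.55, -0.17) []
50 140 (0.454, -0.17) []
50 140 (0.5, -0.17) [[-0.08, 0.62, 2.69, 3.69, 1.02, 1.69]]
50 140 (0.55, -0.17) [[-0.07, 0.57, 2.56, 3.78, 0.86, 1.56]]
50 160 (0.454, -0.17) []
50 160 (0.5, -0.17) []
50 160 (0.55, -0.17) []
50 180 (0.454, -0.17) []
50 180 (0.5, -0.17) []
50 180 (0.55, -0.17) [[-0.94, 0.59, 2.62, 2.24, 0.91, 1.5]]
96 [[-0.55, 0.95, 2.33, 1.58, 1.57, -0.13]]
130 [[-0.55, 0.86, 2.33, 1.58, 1.57, -0.05]]
170 [[-0.55, 0.76, 2.33, 1.58, 1.57, 0.05]]
```

```bash
python3 - <<'E'
from kin import *
q0=np.array([-.5,.6,2.1,1.,1.2,0])
def sols(p,r,n=12,seeds=()):
    rng=np.random.default_rng(1);best=[]
    for i in range(n):
        s=seeds[i] if i<len(seeds) else rng.uniform(LO,HI)
        q,e=IK(p,r,s)
        if e<1e-4 and not any(np.abs(q-b).max()<.05 for b in best): best.append(q)
    return best
t=50
for psi in (220,240,260,280):
    for c in [(.454,-.17),(.50,-.14),(.50,-.10)]:
      a=np.radians(psi);p=np.array([*c,.011])+.062*np.array([np.cos(a),np.sin(a),0])
      print(t,psi,c,[b.round(2).tolist() for b in sols(p,down(psi,-t),6,[q0])])
E
```

```text
50 220 (0.454, -0.17) [[-1.27, 0.58, 2.22, 0.96, 1.04, 1.93]]
50 220 (0.5, -0.14) [[-1.15, 0.58, 2.23, 1.07, 1.0, 1.95]]
50 220 (0.5, -0.1) [[-1.1, 0.57, 2.3, 1.14, 0.96, 1.89]]
50 240 (0.454, -0.17) [[-1.15, 0.65, 1.96, 0.72, 1.24, 2.02]]
50 240 (0.5, -0.14) [[-1.05, 0.65, 1.96, 0.79, 1.2, 2.06]]
50 240 (0.5, -0.1) [[-1.01, 0.63, 2.04, 0.83, 1.15, 2.03]]
50 260 (0.454, -0.17) [[-1.02, 0.72, 1.73, 0.54, 1.44, 2.01]]
50 260 (0.5, -0.14) [[-0.93, 0.73, 1.71, 0.6, 1.42, 2.06]]
50 260 (0.5, -0.1) [[-0.89, 0.71, 1.78, 0.63, 1.37, 2.06]]
50 280 (0.454, -0.17) [[-0.87, 0.8, 1.52, 0.39, 1.62, 1.94]]
50 280 (0.5, -0.14) [[-0.8, 0.81, 1.49, 0.45, 1.62, 2.0]]
50 280 (0.5, -0.1) [[-0.76, 0.79, 1.55, 0.47, 1.57, 2.01]]
```

```bash
python3 - <<'E'
from kin import *
g=(.454,-.1697);r=down(96.4)
s=get_state();p=np.array(s["position"])
plan([((*g,.09),r,1,4),((*g,.005),r,1,4)])
E
```

```text
call 1: 0, 8, 0, -6, 1, 17, 1, 0, 8, 0, -8, 0, 15, 1, -0.5, 8, 0, -11, 1, 14, 1, 0, 7.5, 0.5, -12, 0, 13, 1, 0, 0, 0, 0, 0, 21, 1, 0, 0, 0, 0, 0, 21, 1, 0, 0, 0, 0, 0, 21, 1, 0, 0, 0, 0, 0, 22, 1
rows 8 end [ 0.4536 -0.1694  0.0045]
```

drive_tool --targets '[0,8,0,-6,1,17,1,0,8,0,-8,0,15,1,0,8,0,-11,1,14,1,0,7.5,0.5,-12,0,13,1,0,0,0,0,0,18,1,0,0,0,0,0,0,1]'

```text
clock: 10.25
position: [0.4529, -0.1742, 0.0727]
ee_rot: [-0.002, 0.671, 0.741, -0.004]
contact_force: [0.3, 1.2, 0.6]
width: 0.0851
```

```bash
python3 - <<'E'
from kin import *
g=(.454,-.1697);r=down(96.4)
s=get_state();p=np.array(s["position"]);print(p,s["qpos"].round(3))
plan([((*g,.006),r,1,3)])
E
```

```text
[ 0.45293304 -0.17422306  0.07266248] [-0.506  0.296  1.922 -0.007  0.93  -0.6  ]
call 1: 0, 0, 0, 1, 1, 22, 1, -0.5, 0, -0.5, 2, 1, 22, 1, 0, 0, 0, 1, 0, 23, 1
rows 3 end [ 0.4541 -0.1702  0.0056]
```

drive_tool --targets '[-0.5,0,-0.5,1,1,22,1,0,0,0,2,1,22,1,0,0,0,1,0,22,1,0,0,0,0,0,0,1,0,0,0,0,0,0,0,0,0,0,0,0,0,0,0,0,0,0,0,0,0,0,0,0,0,0,-20,0,0,0,0,0,0,-20,0]' --grip_force 60

```text
clock: 11.38
position: [0.4555, -0.1686, 0.0485]
ee_rot: [0.002, 0.667, 0.745, -0.0]
contact_force: [-1.4, 0.1, -2.1]
width: 0.0616
```

```bash
python3 - <<'E'
from kin import *
s=snap("wrist","w11");p=np.array(s["position"]);print(s["clock"],p,s["width"],s["contact_force"],np.degrees(Rq(s["ee_rot"]).as_rotvec()))
X=Rq(s["ee_rot"]).as_matrix()[:,0];print(np.degrees(np.arctan2(X[1],X[0])))
E
```

```text
11.375 [ 0.45548969 -0.16855754  0.04846282] 0.06156749425313156 [-1.37036207  0.14321138 -2.14564483] [ 1.19872541e+02  1.33989451e+02 -6.15410367e-02]
96.3655341369039
```

View pics/w11.png

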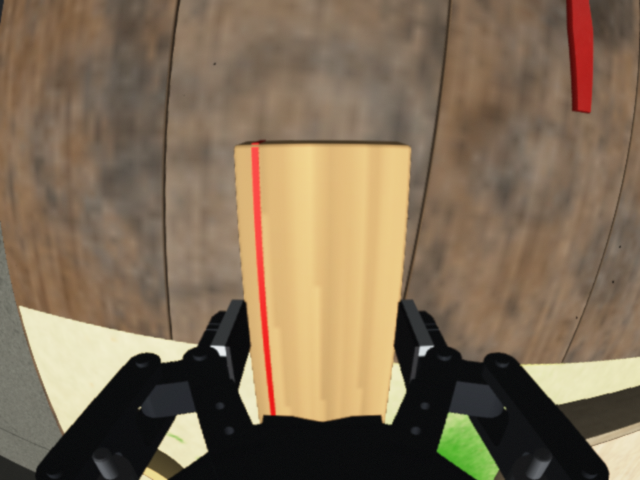

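drive_tool --targets '[0,0,10,0,0,-2,0,0,0,10.5,0,0,0,0,0,0,10.5,0,0,0,0,0,0,10.5,0,0,0,0,0,0,10.5,0,0,0,0,0,0,10.5,0,0,0,0,0,0,10.5,0,0,0,0,0,0,10.5,0,0,0,0,0,0,10.5,0,0,0,0,0,0,10.5,0,0,0,0,0,0,10.5,0,0,0,0,0,0,10.5,0,0,0,0]'

```text
clock: 12.92
position: [0.4554, -0.1685, 0.0495]
ee_rot: [0.001, 0.967, -0.254, 0.001]
contact_force: [0.1, 0.9, -0.6]
width: 0.0616
```

```bash
python3 - <<'E'
from kin import *
s=get_state();print(s["position"],s["qpos"].round(3),s["width"])
plan([((.47,-.16,.05),down(-90),0),((.47,-.16,.0085),down(-90),0,3)])
E
```

```text
[ 0.45540614 -0.16850565  0.04946819] [-0.497  0.322  1.958 -0.002  0.858  1.59 ] 0.06163039185298718
call 1: 0, 0, 8.5, 1, -2, 0, 0, 0, 0, 8.5, 1, -2, 0, 0, 0, 0, 8.5, 1, -2, 0, 0, 0, 0, 9, 0, -3, 0, 0, 0, 0, 8.5, 0, -2, 0, 0, 0, 0, 9, -1, -3, 0, 0, 0, 0, 8.5, -1, -2, -1, 0, 0, 0, 0, 0, 0, 14, 0, 0, 0, 0, 0, 0, 14, 0, 0, 0, 0, 0, 0, 14, 0
rows 10 end [ 0.4702 -0.16    0.0085]
```

drive_tool --targets '[0,0,8.5,1,-2,0,0,0,0,8.5,1,-2,0,0,0,0,8.5,1,-2,0,0,0,0,9,0,-3,0,0,0,0,8.5,0,-2,0,0,0,0,9,-1,-3,0,0,0,0,8.5,-1,-2,-1,0,0,0,0,0,0,14,0,0,0,0,0,0,14,0,0,0,0,0,0,13,0,0,0,0,0,0,0,0,0,0,0,0,0,0,1]'

```text
clock: 14.42
position: [0.4695, -0.1597, 0.0083]
ee_rot: [0.001, 0.709, -0.705, 0.001]
contact_force: [-0.3, -0.4, 0.0]
width: 0.0779
```

drive_tool --targets '[0,0,0,0,0,0,1,0,0,0,0,0,0,1]'

```text
clock: 14.68
position: [0.4698, -0.1598, 0.009]
ee_rot: [0.0, 0.709, -0.705, 0.001]
contact_force: [0.4, 0.1, 0.2]
width: 0.0857
```

```bash
python3 - <<'E'
from kin import *
s=get_state();p=np.array(s["position"]);print(p,s["qpos"].round(3),s["width"],s["contact_force"])
plan([(p+[0,0,.05],down(-90),1,2),((.47,-.15,.22),down(-90),1)])
E
```

```text
[ 0.46982806 -0.1598318   0.00903558] [-4.67e-01  3.94e-01  1.98e+00 -2.00e-03  7.66e-01  2.67e+00] 0.08571162370940583 [0.42501503 0.10683762 0.24844369]
call 1: 0, 0, 0, 0, 0, -25, 1, 0, 0, 0.5, 0, 0, -25, 1, 0, 0, 0, -3, 0, -54, 1, 0, 0, 0, -3, 0, -53, 1, 0, 0, 0, -3, 0, -54, 1
rows 5 end [ 0.4696 -0.1503  0.22  ]
```

drive_tool --targets '[0,0,0,0,0,-25,1,0,0,0,0,0,-25,1,0,0,0,-3,0,-54,1,0,0,-2,-3,0,-54,1,0,0,0,0,0,0,1]'

```text
clock: 15.3
position: [0.4725, -0.1546, 0.1715]
ee_rot: [-0.001, 0.722, -0.692, 0.006]
contact_force: [-0.3, -0.7, -0.4]
width: 0.0851
```

```bash
python3 - <<'E'
from kin import *
s=snap("wrist","w12",(200,100,440,300),3.3);print(s["clock"],s["position"],s["qpos"].round(3))
E
```

```text
15.3 [ 0.47247564 -0.15460053  0.17153946] [-4.550e-01  1.960e-01  1.771e+00 -2.000e-03  1.161e+00  2.646e+00]
```

View pics/w12.png

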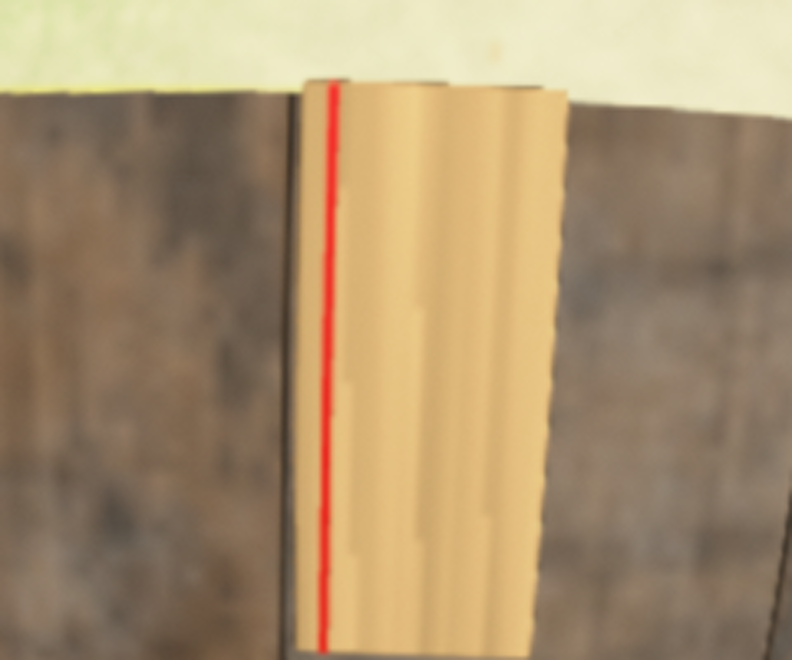

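View pics/w12_full.png

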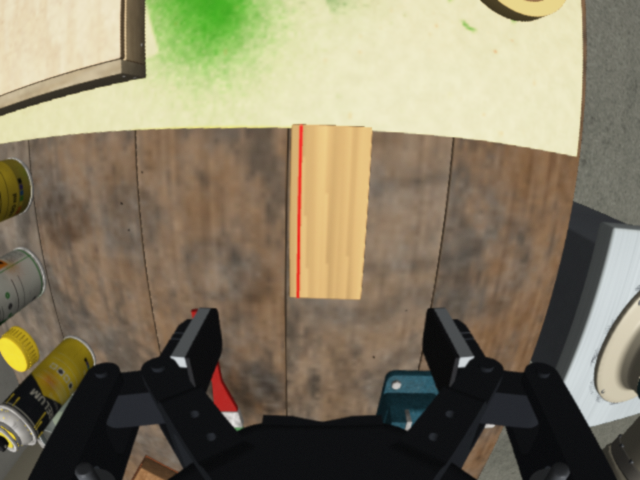

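```bash
python3 - <<'E'
from kin import *
s=pickle.load(open("pics/w12.pkl","rb"))
P=[]
for x,y in [(306,81),(569,91),(531,657),(297,650)]:
    P.append(atz("wrist",(200+x/3.3,100+y/3.3),.02,s)*1000);print(P[-1].round(1))
P=np.array(P);print(P.mean(0))
for i,j in [(3,0),(2,1),(0,1),(3,2)]: d=P[j]-P[i];print(np.linalg.norm(d),np.degrees(np.arctan2(d[1],d[0])))
E
```

```text
[ 498.4 -231.    20. ]
[ 435.8 -231.6   20. ]
[434.5 -82.7  20. ]
[497.8 -81.9  20. ]
[ 466.62962335 -156.78979777   20.        ]
149.09487045368604 -89.78014344710336
148.9115483027448 -89.48063269812872
62.605831087207896 -179.4932614263509
63.385433083615105 -179.32923753877233
```

```bash
python3 - <<'E'
from kin import *
for uv in [(213,390),(236,371),(260,390),(236,408)]: print("tape",atz("side",uv,.02).round(3))
for uv in [(352,397),(339,388)]: print("cap",atz("side",uv,.0).round(3))
for uv in [(405,460),(376,345)]: print("panel",atz("side",uv,.02).round(3))
r=down(-89.6,-50);T=np.array([.470,-.220,.011]);z=r.as_matrix()[:,2];print(z)
cur=get_state();p0=cur["position"];r0=Rq(cur["ee_rot"])
pre=T-z*.1
q=cur["qpos"]
wps=[(pre+[0,0,.03],r,1),(pre,r,1)]
pe=plan(wps)
for P,Rr in [(pre+[0,0,.03],r),(pre,r),(T,r)]:
    q,e=IK(P,Rr,[-1,.7,1.8,.5,1.4,2]);print(q.round(2),e)
E
```

```text
tape [ 0.26  -0.404  0.02 ]
tape [ 0.309 -0.355  0.02 ]
tape [ 0.364 -0.412  0.02 ]
tape [ 0.313 -0.455  0.02 ]
cap [ 0.568 -0.43   0.   ]
cap [ 0.541 -0.404  0.   ]
panel [ 0.656 -0.601  0.02 ]
panel [ 0.638 -0.302  0.02 ]
[-0.00534796  0.76602578 -0.64278761]
call 1: 0, -8.5, 0.5, 24, 1, 11, 1, 0, -8.5, 0.5, 25, 1, 7, 1, 0, -8.5, 0, 26, 1, 3, 1, 0, -8.5, 0.5, 26, 0, 0, 1, 0, -8, 0, 25, 0, -4, 1, 0.5, -8.5, 0.5, 25, 1, -9, 1, 0, 0, 0, 23, 0, 20, 1
rows 7 end [ 0.4705 -0.2962  0.0752]
[-0.98  0.72  1.4   0.45  1.78  2.07] 1.911248936892207e-12
[-0.98  0.75  1.42  0.44  1.73  2.05] 4.746203430272544e-13
[-0.91  0.76  1.61  0.48  1.53  2.  ] 4.450828594571021e-11
```

drive_tool --targets '[0,-8.5,0.5,24,1,11,1,0,-8.5,0.5,25,1,7,1,0,-8.5,0,26,1,3,1,0,-8.5,0.5,26,0,0,1,0,-8,0,25,0,-4,1,0.5,-8.5,0.5,25,1,-9,1,0,0,0,11,0,10,1,0,0,0,12,0,10,1,0,0,0,0,0,0,1]'

```text
clock: 16.48
position: [0.4685, -0.2937, 0.0725]
ee_rot: [-0.298, 0.64, -0.639, -0.305]
contact_force: [0.1, 0.5, 0.8]
width: 0.0853
```

```bash
python3 - <<'E'
from kin import *
s=get_state();print(s["clock"],s["qpos"].round(3));r=down(-89.6,-50);T=np.array([.470,-.220,.011]);z=r.as_matrix()[:,2]
print((Rq(s["ee_rot"]).inv()*r).as_rotvec(degrees=True))
plan([(T-z*.06,r,1,2),(T-z*.003,r,1,4)])
snap("wrist","w13")
E
```

```text
16.475 [-0.977  0.753  1.431  0.444  1.732  2.054]
[ 0.20384557  0.46473638 -0.40132148]
call 1: 0, 0, 0, 0, -1, 18, 1, 0, 0.5, -0.5, 0, -1, 18, 1, 0, 0, 0, 0, 0, 14, 1, 0, 0, 0, 0, 0, 14, 1, 0, 0, 0, 0, 0, 14, 1, 0, 0, 0, 0, 0, 15, 1
rows 6 end [ 0.4697 -0.2223  0.0129]
```

View pics/w13.png

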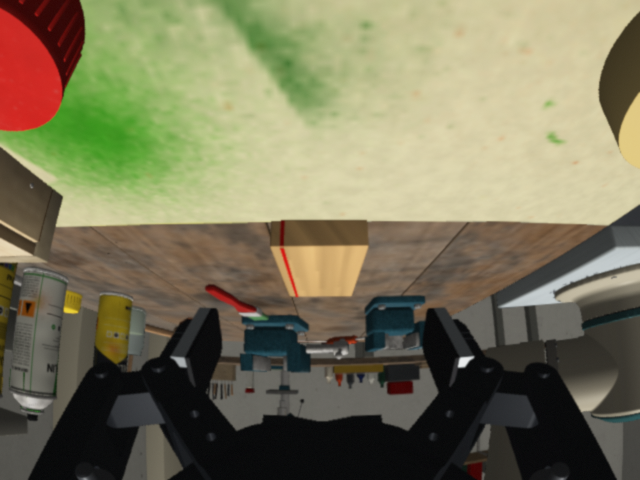

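drive_tool --targets '[0,0,0,0,-1,18,1,0,0.5,-0.5,0,-1,18,1,0,0,0,0,0,14,1,0,0,0,0,0,14,1,0,0,0,0,0,14,1,0,0,0,0,0,15,1,0,0,0,0,0,0,1]'

```text
clock: 17.4
position: [0.4698, -0.223, 0.0126]
ee_rot: [-0.297, 0.644, -0.638, -0.3]
contact_force: [1.1, 0.4, -0.3]
width: 0.0852
```

```bash
python3 - <<'E'
from kin import *
s=snap("wrist","w14");print(s["clock"],s["position"],s["contact_force"],s["qpos"].round(3));r=down(-89.6,-50)
print((Rq(s["ee_rot"]).inv()*r).as_rotvec(degrees=True))
E
```

```text
17.4 [ 0.46975015 -0.22299057  0.0126031 ] [ 1.08141815  0.38849283 -0.34466303] [-0.916  0.765  1.606  0.478  1.536  2.004]
[ 0.17667268 -0.03470931  0.08076982]
```

View pics/w14.png

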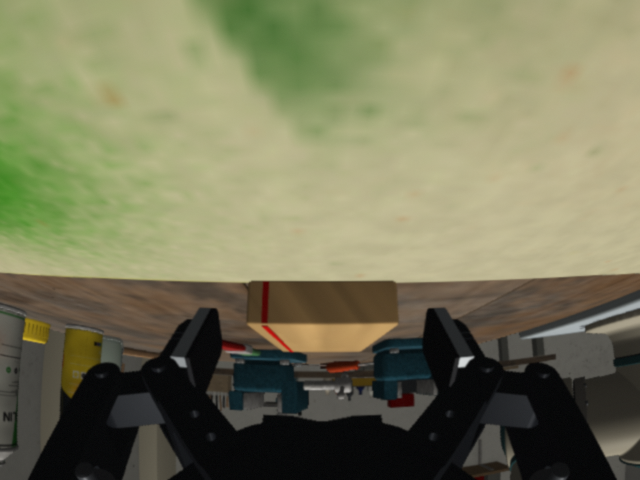

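drive_tool --targets '[0,0,0,0,0,5,1,0,0,0,0,0,0,0,0,0,0,0,0,0,0,0,0,0,0,0,0,0]' --grip_force 100

```text
clock: 17.95
position: [0.4705, -0.2211, 0.0108]
ee_rot: [-0.297, 0.644, -0.638, -0.299]
contact_force: [0.3, -2.9, 5.5]
width: 0.0599
```

```bash
python3 - <<'E'
from kin import *
s=snap("wrist","w15",(160,180,480,420),2.5);print(s["clock"],s["position"],s["contact_force"],s["width"],s["qpos"].round(3))
E
```

```text
17.95 [ 0.4704898  -0.22106023  0.01079181] [ 0.30695335 -2.93441638  5.46587928] 0.059936885020157385 [-0.914  0.765  1.611  0.481  1.528  2.001]
```

View pics/w15.png

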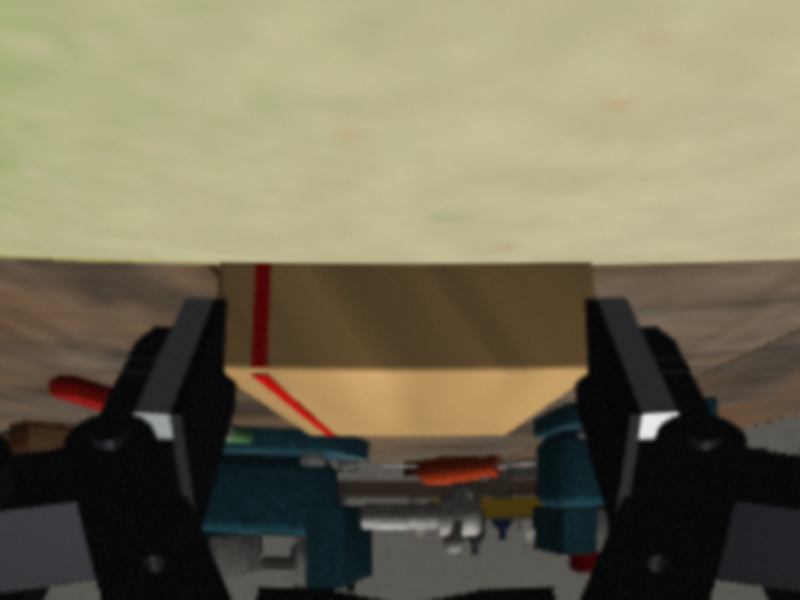

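```bash
cat > goal.py <<'E'
from kin import *
a=np.radians(-89.7);xb=np.array([np.cos(a),np.sin(a),0]);zb=np.array([0,0,1.]);RB0=R.from_matrix(np.c_[xb,np.cross(zb,xb),zb]);PB0=np.array([.470,-.158,.010])
TP0=np.array([.4705,-.2211,.0108])
TR0=down(-89.7,-50)
relR=TR0.inv()*RB0;relP=TR0.inv().apply(PB0-TP0)
vx=V(1000,0,0)-VO;vy=V(0,1000,0)-VO
def tool_for(x,y,z):
    Rb=R.from_matrix(np.c_[-vy,[0,0,1],-vx]);Pb=V(x,y,z);Rt=Rb*relR.inv();return Pb-Rt.apply(relP),Rt
E
python3 - <<'E'
from goal import *
s=get_state();print((Rq(s["ee_rot"]).inv()*TR0).as_rotvec(degrees=True))
P,Rt=tool_for(50,0,96);print(P,Rt.as_matrix().round(3),"rot",(TR0.inv()*Rt).magnitude()*57.3)
p0=s["position"];r0=Rq(s["ee_rot"]);q=s["qpos"]
Ph=P+[0,0,.09]
from scipy.spatial.transform import Slerp
# path
way=[(p0,r0),(p0+[-.0,0.02,.18],r0),(Ph,Rt),(P,Rt)]
qs=[q]
for (pa,ra),(pb,rb) in zip(way[:-1],way[1:]):
    sl=Slerp([0,1],R.concatenate([ra,rb]))
    for t in np.linspace(0.1,1,10):
        pp=pa+(pb-pa)*t;rr=sl(t);q,e=IK(pp,rr,q)
        # board corners lowest
        Rb=rr*relR;Pb=pp+rr.apply(relP);C=np.array([[i*.075,j*.032,k*.01] for i in(-1,1) for j in(-1,1) for k in(-1,1)]);c=Pb+Rb.apply(C)
        print(q.round(2),"%.4f"%e,pp.round(3),"low",c[c[:,2].argmin()].round(3))
E
```

```text
[ 0.11343678 -0.1568624   0.21749151]
[0.56249713 0.16126073 0.0961696 ] [[ 0.85   0.     0.527]
 [-0.527  0.     0.85 ]
 [ 0.    -1.     0.   ]] rot 90.27853442401624
[-0.91  0.74  1.61  0.48  1.55  2.02] 0.0000 [ 0.47  -0.219  0.029] low [ 0.437 -0.081  0.018]
[-0.91  0.72  1.6   0.48  1.58  2.03] 0.0000 [ 0.47  -0.217  0.047] low [ 0.437 -0.079  0.036]
[-0.91  0.69  1.59  0.48  1.61  2.05] 0.0000 [ 0.47  -0.215  0.065] low [ 0.437 -0.077  0.054]
[-0.91  0.67  1.59  0.49  1.63  2.06] 0.0000 [ 0.47  -0.213  0.083] low [ 0.437 -0.075  0.072]
[-0.91  0.65  1.58  0.49  1.66  2.08] 0.0000 [ 0.47  -0.211  0.101] low [ 0.437 -0.073  0.09 ]
[-0.9   0.62  1.57  0.49  1.69  2.09] 0.0000 [ 0.47  -0.209  0.119] low [ 0.437 -0.071  0.108]
[-0.9   0.6   1.56  0.49  1.72  2.11] 0.0000 [ 0.47  -0.207  0.137] low [ 0.437 -0.069  0.126]
[-0.9   0.58  1.54  0.5   1.74  2.13] 0.0000 [ 0.47  -0.205  0.155] low [ 0.437 -0.067  0.144]
[-0.9   0.56  1.53  0.5   1.77  2.15] 0.0000 [ 0.47  -0.203  0.173] low [ 0.437 -0.065  0.162]
[-0.9   0.54  1.51  0.51  1.8   2.17] 0.0000 [ 0.47  -0.201  0.191] low [ 0.4
[... 1127 characters left out ...]
9  2.34  1.57  1.57  0.02] 0.0000 [0.562 0.161 0.159] low [0.553 0.299 0.127]
[-0.56  0.81  2.34  1.57  1.57 -0.01] 0.0000 [0.562 0.161 0.15 ] low [0.553 0.299 0.118]
[-0.56  0.83  2.34  1.57  1.57 -0.03] 0.0000 [0.562 0.161 0.141] low [0.553 0.299 0.109]
[-0.56  0.86  2.34  1.57  1.57 -0.05] 0.0000 [0.562 0.161 0.132] low [0.553 0.299 0.1  ]
[-0.56  0.88  2.34  1.57  1.57 -0.08] 0.0000 [0.562 0.161 0.123] low [0.553 0.299 0.091]
[-0.56  0.9   2.34  1.57  1.57 -0.1 ] 0.0000 [0.562 0.161 0.114] low [0.553 0.299 0.082]
[-0.56  0.92  2.34  1.57  1.57 -0.12] 0.0000 [0.562 0.161 0.105] low [0.553 0.299 0.073]
[-0.56  0.95  2.33  1.57  1.57 -0.14] 0.0000 [0.562 0.161 0.096] low [0.553 0.299 0.064]
```

```bash
python3 - <<'E'
from goal import *
s=get_state();P,Rt=tool_for(50,0,96)
p0=s["position"];r0=Rq(s["ee_rot"])
plan([(p0+[0,.02,.18],r0,0,5),(P+[0,0,.09],Rt,0,13)])
E
```

```text
call 1: 0, 0, 0, -30, 0, -20, 0, 0, 0, 0, -30, 0, -20, 0, 0, 0, 0, -30, 0, -20, 0, 0, 0, 0, -30, 0, -20, 0, 0, 0, 0, -30, 0, -21, 0, 4, -0.5, -5.5, -18, -7, 22, 0, 4, -0.5, -5.5, -17, -8, 22, 0, 4, -0.5, -5.5, -16, -7, 23, 0, 4, -0.5, -5.5, -15, -7, 23, 0, 4, -0.5, -5.5, -14, -7, 24, 0, 4, -0.5, -5.5, -13, -7, 25, 0, 4, -0.5, -5.5, -12, -6, 25, 0
call 2: 4, -0.5, -5.5, -11, -6, 26, 0, 4, -0.5, -5.5, -11, -5, 26, 0, 4, -0.5, -6, -10, -4, 27, 0, 4.5, -0.5, -6, -10, -3, 27, 0, 4, -0.5, -5.5, -9, -2, 27, 0, 4.5, 0, -6, -9, 0, 28, 0
rows 18 end [0.5624 0.1618 0.1857]
```

drive_tool --targets '[0,0,0,-30,0,-20,0,0,0,0,-30,0,-20,0,0,0,0,-30,0,-20,0,0,0,0,-30,0,-20,0,0,0,0,-30,0,-21,0,4,-0.5,-5.5,-18,-7,22,0,4,-0.5,-5.5,-17,-8,22,0,4,-0.5,-5.5,-16,-7,23,0]'

```text
clock: 19.0
position: [0.491, -0.116, 0.1885]
ee_rot: [-0.411, 0.691, -0.562, -0.192]
contact_force: [0.2, 0.5, -1.3]
width: 0.0596
```

```bash
python3 - <<'E'
from goal import *
s=snap("wrist","w16");print(s["width"],s["contact_force"],s["position"])
P,Rt=tool_for(50,0,96)
plan([(P+[0,0,.09],Rt,0,10)])
E
```

```text
0.059643841099262594 [ 0.20053473  0.51745423 -1.27345506] [ 0.49101727 -0.11596741  0.18852941]
call 1: 4, -0.5, -5.5, -14, -8, 23, 0, 4, -0.5, -5.5, -14, -7, 24, 0, 4, -0.5, -5.5, -13, -7, 24, 0, 4, -0.5, -5.5, -12, -6, 25, 0, 4, -0.5, -5.5, -11, -6, 25, 0, 4, -0.5, -5.5, -10, -5, 26, 0, 4, -0.5, -6, -9, -4, 26, 0, 4, -0.5, -6, -9, -3, 27, 0, 4.5, 0, -5.5, -9, -2, 27, 0, 4, -0.5, -6, -8, -1, 27, 0
rows 10 end [0.5623 0.1611 0.1864]
```

View pics/w16.png

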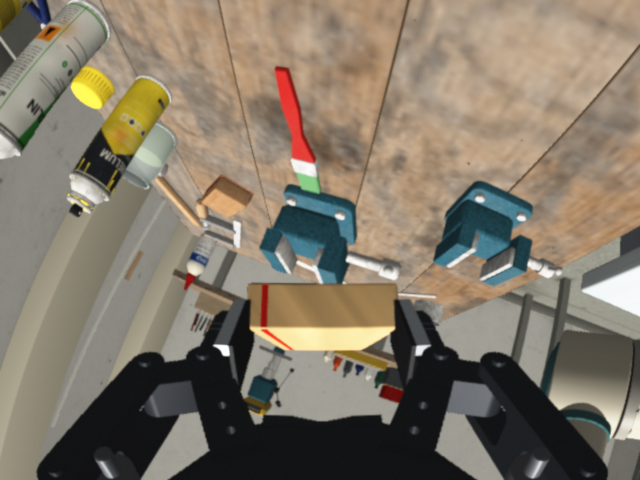

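drive_tool --targets '[4,-0.5,-5.5,-14,-8,23,0,4,-0.5,-5.5,-14,-7,24,0,4,-0.5,-5.5,-13,-7,24,0,4,-0.5,-5.5,-12,-6,25,0,4,-0.5,-5.5,-11,-6,25,0,4,-0.5,-5.5,-10,-5,26,0,4,-0.5,-6,-9,-4,26,0,4,-0.5,-6,-9,-3,27,0,4.5,0,-5.5,-9,-2,27,0,4,-0.5,-6,-8,-1,27,0,0,0,0,0,0,0,0]'

```text
clock: 20.42
position: [0.5646, 0.1577, 0.1832]
ee_rot: [-0.677, 0.684, -0.194, 0.191]
contact_force: [0.8, -0.6, 0.1]
width: 0.0594
```

```bash
python3 - <<'E'
from goal import *
s=snap("side","s17",(260,140,420,260),5);print(s["width"],s["contact_force"],s["position"],s["qpos"].round(2))
snap("scene","c17",(220,200,340,290),6.5)
P,Rt=tool_for(50,0,96);print((Rq(s["ee_rot"]).inv()*Rt).as_rotvec(degrees=True))
E
```

```text
0.0593928489244359 [ 0.76719901 -0.62849112  0.06980327] [0.56461756 0.15769986 0.18324887] [-0.56  0.72  2.32  1.56  1.56  0.11]
[ 0.54430003  0.26493289 -0.09349655]
```

View pics/s17.png

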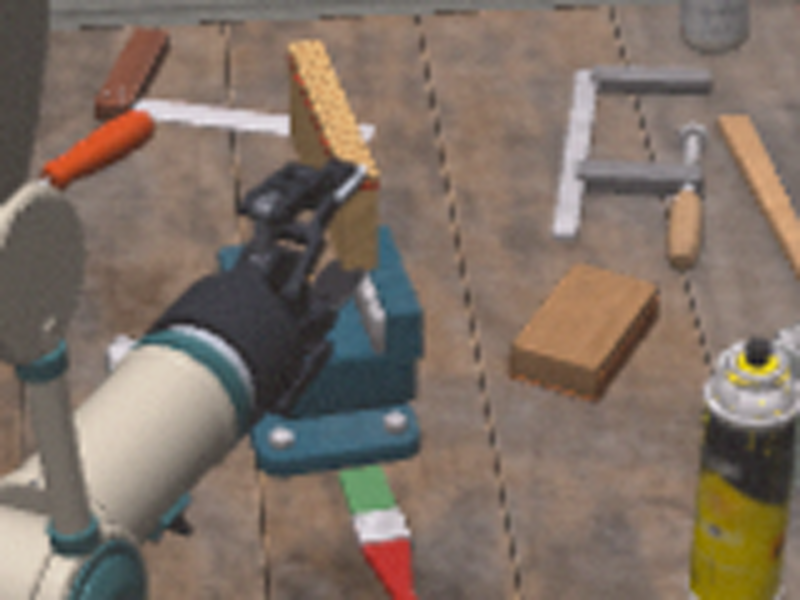

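View pics/c17.png

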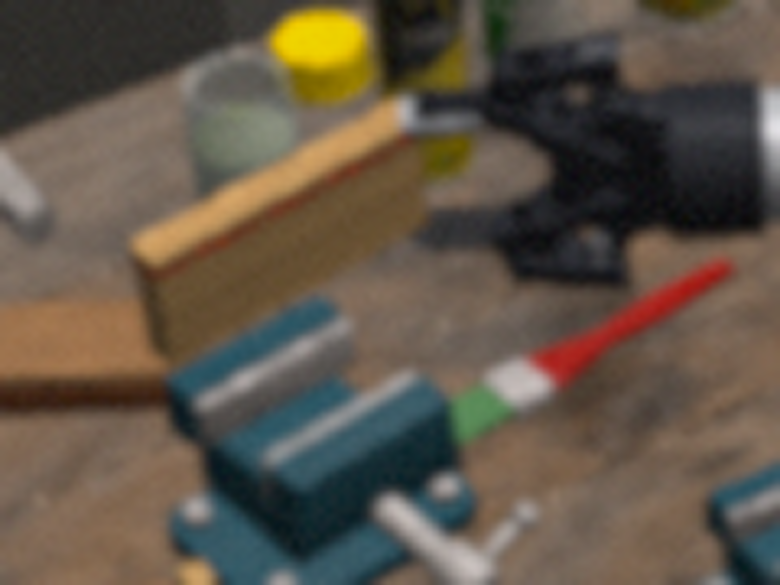

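```bash
python3 - <<'E'
from goal import *
s=pickle.load(open("pics/s17.pkl","rb"));rr=Rq(s["ee_rot"]);Rb=rr*relR;Pb=s["position"]+rr.apply(relP)
print(Pb, "vice frame",R.from_euler('z',-VY,degrees=True).apply(Pb-VO)*1000)
for i,j,k in [(1,1,1),(1,1,-1),(-1,1,1),(-1,1,-1),(1,-1,1),(-1,-1,1),(1,-1,-1)]:
    c=Pb+Rb.apply([i*.075,j*.032,k*.01]);a=proj("side",c);b=proj("scene",c)
    print((i,j,k),c.round(3),"sidecrop",((a-[260,140])*5).round(0),"scenecrop",((b-[220,200])*6.5).round(0))
for n,c in [("fix in near",V(65,-50,94)),("fix out near",V(94,-50,94)),("fix in far",V(65,50,94)),("fix out far",V(94,50,94)),("slid out near",V(-11.5,-50,94)),("slid out far",V(-11.5,50,94)),("slid in far",V(20.5,50,94))]:
    a=proj("side",c);b=proj("scene",c)
    print(n,"sidecrop",((a-[260,140])*5).round(0),"scenecrop",((b-[220,200])*6.5).round(0))
E
```

```text
[0.55611766 0.22022929 0.18268143] vice frame [ 51.29637879  -3.82617688 182.68143352]
(1, 1, 1) [0.557 0.145 0.215] sidecrop [343. 172.] scenecrop [417. 115.]
(1, 1, -1) [0.577 0.148 0.215] sidecrop [378. 168.] scenecrop [390.  96.]
(-1, 1, 1) [0.535 0.293 0.214] sidecrop [287.  36.] scenecrop [151. 259.]
(-1, 1, -1) [0.555 0.296 0.214] sidecrop [321.  33.] scenecrop [125. 238.]
(1, -1, 1) [0.557 0.144 0.151] sidecrop [343. 268.] scenecrop [427. 221.]
(-1, -1, 1) [0.535 0.293 0.15 ] sidecrop [288. 130.] scenecrop [169. 367.]
(1, -1, -1) [0.577 0.147 0.151] sidecrop [377. 264.] scenecrop [401. 202.]
fix in near sidecrop [372. 316.] scenecrop [358. 315.]
fix out near sidecrop [420. 310.] scenecrop [322. 287.]
fix in far sidecrop [336. 222.] scenecrop [190. 410.]
fix out far sidecrop [382. 216.] scenecrop [155. 379.]
slid out near sidecrop [243. 333.] scenecrop [456. 393.]
slid out far sidecrop [212. 237.] scenecrop [287. 493.]
slid in far sidecrop [264. 231.] scenecrop [246. 457.]
```

```bash
python3 - <<'E'
from goal import *
P,Rt=tool_for(50,1,96)
plan([(P+[0,0,.05],Rt,0,3),(P+[0,0,.006],Rt,0,4)])
E
```

```text
call 1: 0, 0, 0, -2, 13, 1, 0, 0.5, 0, 0, -2, 13, 2, 0, 0, 0, 0, -2, 13, 1, 0, 0, 0, 0, 0, 11, 0, 0, 0, 0, 0, 0, 11, 0, 0, 0, 0, 0, 0, 11, 0, 0, 0, 0, 0, 0, 11, 0, 0
rows 7 end [0.5622 0.1623 0.1017]
```

drive_tool --targets '[0,0,0,-2,13,1,0,0.5,0,0,-2,13,2,0,0,0,0,-2,13,1,0,0,0,0,0,11,0,0,0,0,0,0,11,0,0,0,0,0,0,11,0,0,0,0,0,0,11,0,0,0,0,0,0,0,0,0]'

```text
clock: 21.52
position: [0.5623, 0.1625, 0.1012]
ee_rot: [0.68, -0.68, 0.193, -0.194]
contact_force: [0.4, 0.2, -0.0]
width: 0.0596
```

```bash
python3 - <<'E'
from goal import *
s=snap("side","s18",(260,140,420,260),5);print(s["width"],s["contact_force"],s["position"],s["qpos"].round(2))
snap("scene","c18",(220,200,340,290),6.5)
rr=Rq(s["ee_rot"]);Pb=s["position"]+rr.apply(relP);print("vice frame",R.from_euler('z',-VY,degrees=True).apply(Pb-VO)*1000)
P,Rt=tool_for(50,0,96);print((Rq(s["ee_rot"]).inv()*Rt).as_rotvec(degrees=True))
E
```

```text
0.05962305223397173 [ 0.4333543   0.1899354  -0.00958537] [0.56226749 0.16245876 0.10124021] [-0.55  0.93  2.33  1.57  1.57 -0.13]
vice frame [ 49.85279304   1.21953245 101.04136846]
[-0.04494615  0.0827371   0.09678587]
```

View pics/s18.png

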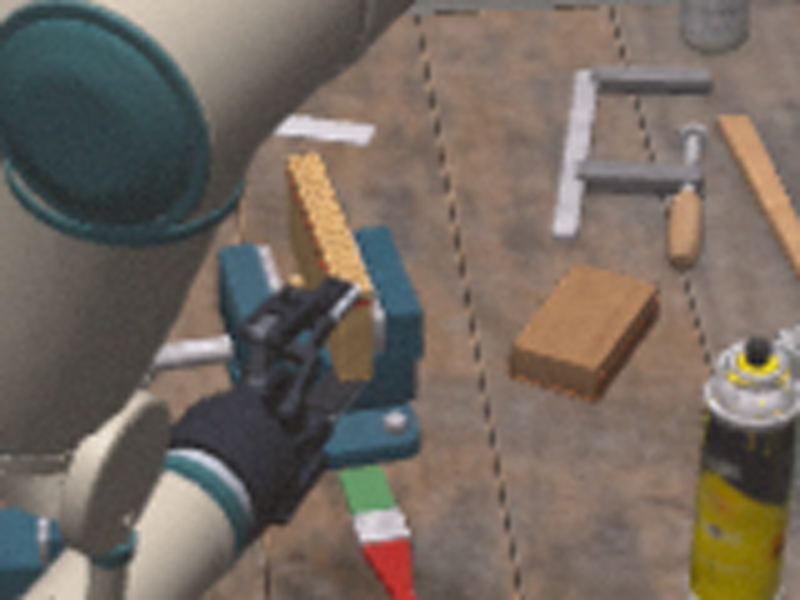

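View pics/c18.png

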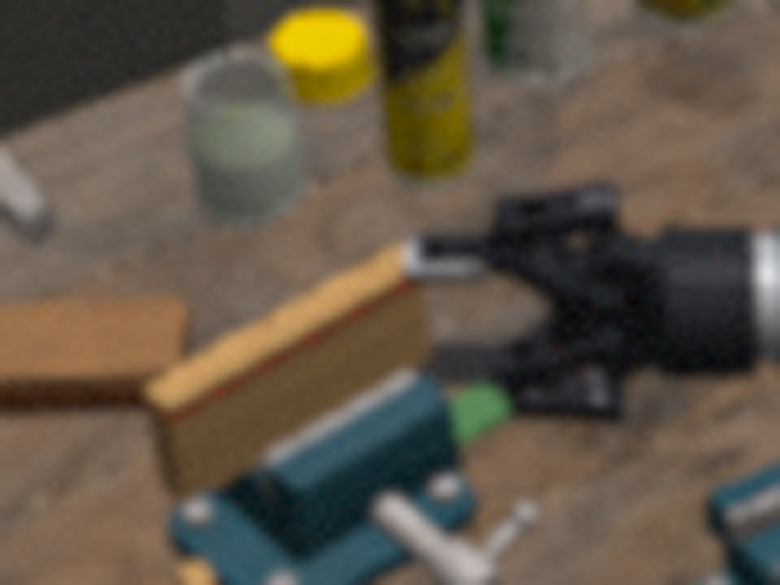

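drive_tool --targets '[0,0,0,0,2,0,0,0,0,0,0,2,0,0,0,0,0,0,0,0,0]'

```text
clock: 22.0
position: [0.5622, 0.1625, 0.0982]
ee_rot: [-0.68, 0.68, -0.192, 0.194]
contact_force: [0.5, -0.2, -1.3]
width: 0.0599
```

drive_tool --targets '[0,0,0,0,1,0,0,0,0,0,0,0,0,0]'

```text
clock: 22.25
position: [0.5622, 0.1625, 0.0972]
ee_rot: [0.68, -0.68, 0.192, -0.194]
contact_force: [-0.1, 0.7, -0.6]
width: 0.0597
```

drive_tool --targets '[0,0,0,0,1,0,0,0,0,0,0,0,0,0]'

```text
clock: 22.5
position: [0.5622, 0.1625, 0.0968]
ee_rot: [0.681, -0.68, 0.192, -0.195]
contact_force: [0.1, -0.9, 1.6]
width: 0.0596
```

drive_tool --targets '[0,0,0,0,1,0,0,0,0,0,0,0,0,0]'

```text
clock: 22.75
position: [0.5622, 0.1624, 0.0965]
ee_rot: [0.681, -0.679, 0.192, -0.195]
contact_force: [-0.5, -1.6, 5.6]
width: 0.0597
```

drive_tool --targets '[0,0,0,0,0,0,1,0,0,0,0,0,0,1,0,0,0,0,0,0,1]'

```text
clock: 23.12
position: [0.5622, 0.1625, 0.0946]
ee_rot: [-0.68, 0.681, -0.192, 0.194]
contact_force: [-0.3, 0.7, 0.9]
width: 0.0851
```

```bash
python3 - <<'E'
from goal import *
s=snap("side","s19",(260,140,420,260),5);print(s["width"],s["contact_force"],s["position"],s["clock"])
snap("scene","c19",(220,200,340,290),6.5)
E
```

```text
0.08505577673922533 [-0.25808119  0.66143033  0.8786939 ] [0.56218678 0.16254725 0.09464867] 23.125
```

View pics/c19.png

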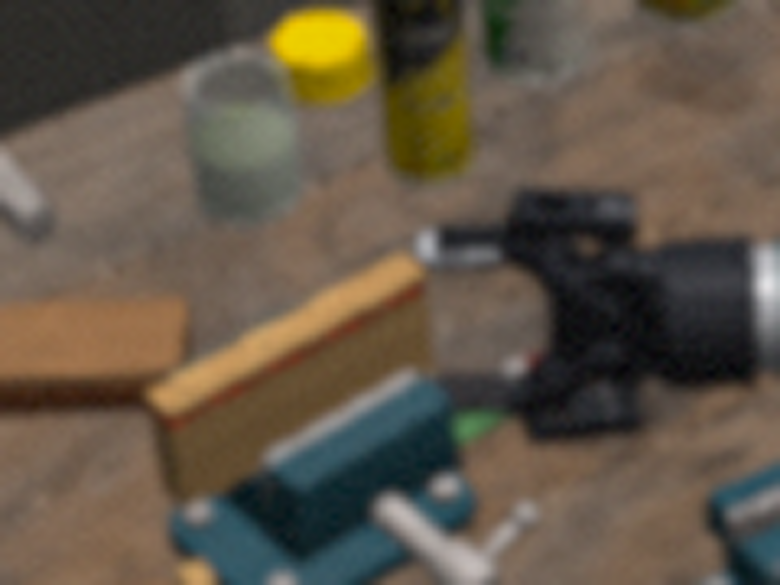

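View pics/s19.png

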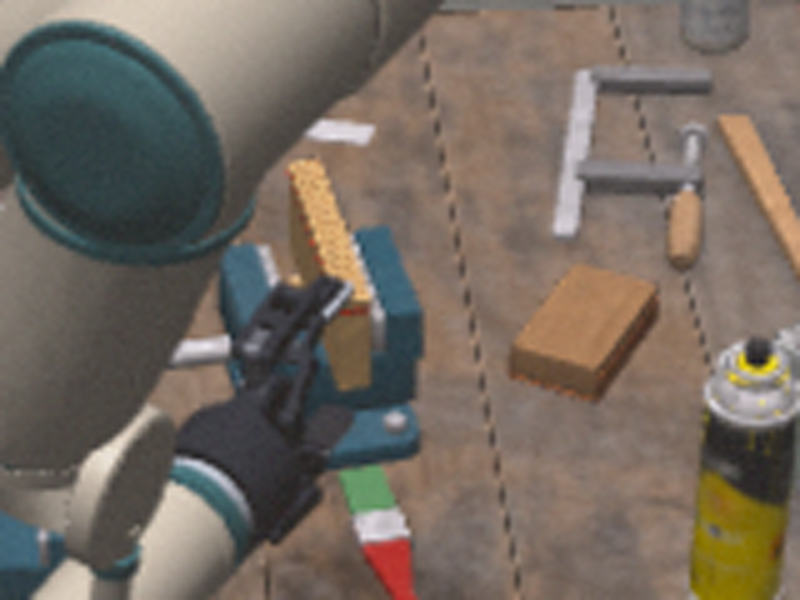

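```bash
python3 - <<'E'
from goal import *
from scipy.spatial.transform import Slerp
s=get_state();p0=s["position"];r0=Rq(s["ee_rot"]);q=s["qpos"];z=r0.as_matrix()[:,2]
a=p0-z*.12
for yaw in (8.2,):
  rd=down(yaw);way=[(p0,r0),(a,r0),(a+[0,0,.14],r0),(V(-38,0,220),rd),(V(-38,0,76),rd)]
  q=s["qpos"]
  for (pa,ra),(pb,rb) in zip(way[:-1],way[1:]):
    sl=Slerp([0,1],R.concatenate([ra,rb]))
    for t in np.linspace(0.2,1,5):
        pp=pa+(pb-pa)*t;rr=sl(t);q,e=IK(pp,rr,q);print(q.round(2),"%.4f"%e,pp.round(3),rr.as_matrix()[:,2].round(2))
plan([(a,r0,1,4),(a+[0,0,.14],r0,0,3),(V(-38,0,220),down(8.2),0,15)])
E
```

```text
[-0.62  0.95  2.34  1.51  1.56 -0.16] 0.0000 [0.55  0.142 0.095] [0.53 0.85 0.  ]
[-0.68  0.95  2.35  1.45  1.55 -0.16] 0.0000 [0.537 0.122 0.095] [0.53 0.85 0.  ]
[-0.74  0.95  2.35  1.39  1.54 -0.16] 0.0000 [0.524 0.101 0.095] [0.53 0.85 0.  ]
[-0.8   0.95  2.35  1.33  1.53 -0.16] 0.0000 [0.512 0.081 0.095] [0.53 0.85 0.  ]
[-0.86  0.95  2.34  1.27  1.53 -0.15] 0.0000 [0.499 0.06  0.095] [0.53 0.85 0.  ]
[-0.86  0.88  2.35  1.27  1.55 -0.08] 0.0000 [0.499 0.06  0.123] [0.53 0.85 0.  ]
[-0.86  0.81  2.35  1.27  1.57 -0.02] 0.0000 [0.499 0.06  0.151] [0.53 0.85 0.  ]
[-0.86  0.74  2.34  1.27  1.59  0.06] 0.0000 [0.499 0.06  0.179] [0.53 0.85 0.  ]
[-0.86  0.67  2.33  1.27  1.61  0.14] 0.0000 [0.499 0.06  0.207] [0.53 0.85 0.  ]
[-0.86  0.59  2.32  1.27  1.64  0.22] 0.0000 [0.499 0.06  0.235] [0.53 0.85 0.  ]
[-0.75  0.36  2.21  1.16  1.47  0.46] 0.0000 [0.493 0.091 0.232] [ 0.42  0.86 -0.3 ]
[-0.56  0.18  2.08  0.98  1.31  0.72] 0.0000 [0.486 0.121 0.229] [ 0.3   0.76 -0.58]
[-0.3   0.1   1.94  0.7   1.19  1.05] 0.0000 [0.48  0.151 0.226] [ 0.19  0.57 -0.8 ]
[0.   0.1  1.8  0.33 1.17
[... 435 characters left out ...]
]
[0.29 0.32 1.87 0.   0.95 1.72] 0.0000 [0.467 0.211 0.076] [ 0.  0. -1.]
call 1: 0, 0, 0, 0, 0, -30, 1, 0, 0, 0, 0, 0, -30, 1, 0, 0, 0, 0, 0, -30, 1, 0, 0, 0, 0, 0, -30, 1, 0, 0, 0, 0, -47, 0, 0, 0, 0, 0, 0, -46, 0, 0, 0, 0, 0, 0, -47, 0, 0, -5.5, -2, -2, -7, 1, 7, 0, -5.5, -2, -2, -7, 0, 8, 0, -6, -2, -2, -7, -1, 8, 0, -5.5, -2, -2, -6, -2, 8, 0, -6, -2, -2, -6, -3, 8, 0
call 2: -5.5, -2, -2, -5, -4, 8, 0, -6, -2, -2, -5, -5, 7, 0, -6, -2, -2, -5, -6, 7, 0, -5.5, -2, -2, -4, -7, 7, 0, -6, -2, -2, -4, -7, 6, 0, -5.5, -2, -2.5, -3, -8, 5, 0, -6, -2, -2.5, -2, -9, 5, 0, -5.5, -2.5, -2, -2, -9, 4, 0, -6, -2, -2.5, -2, -10, 3, 0, -5.5, -2.5, -2, -1, -10, 1, 0
rows 22 end [0.4668 0.211  0.2203]
```

drive_tool --targets '[0,0,0,0,0,-25,1,0,0,0,0,0,-30,1,0,0,0,0,0,-30,1,0,0,0,0,-40,0,1,0,0,0,0,-46,0,0,0,0,0,0,-47,0,0,0,0,0,0,0,0,0]'

```text
clock: 24.1
position: [0.5164, 0.091, 0.2305]
ee_rot: [-0.679, 0.681, -0.19, 0.196]
contact_force: [0.2, 0.4, -1.1]
width: 0.032
```

```bash
python3 - <<'E'
from goal import *
s=snap("side","s20",(260,140,420,260),5)
plan([(V(-38,0,220),down(8.2),0,15)])
E
```

```text
call 1: -5.5, -2, -2, -7, 1, 5, 0, -5.5, -2, -2, -7, 0, 5, 0, -6, -2, -2, -7, -1, 6, 0, -5.5, -2, -2, -6, -2, 6, 0, -6, -2, -2, -6, -3, 6, 0, -5.5, -2, -2, -6, -3, 5, 0, -6, -2, -2, -6, -4, 5, 0, -5.5, -2, -2, -5, -5, 5, 0, -6, -2, -2, -5, -5, 5, 0, -5.5, -2, -2, -4, -6, 4, 0, -6, -2, -2.5, -4, -7, 4, 0, -5.5, -2, -2, -4, -7, 3, 0
call 2: -6, -2.5, -2.5, -3, -8, 3, 0, -5.5, -2, -2, -3, -8, 2, 0, -6, -2.5, -2.5, -2, -8, 1, 0
rows 15 end [0.4675 0.2113 0.2202]
```

View pics/s20.png

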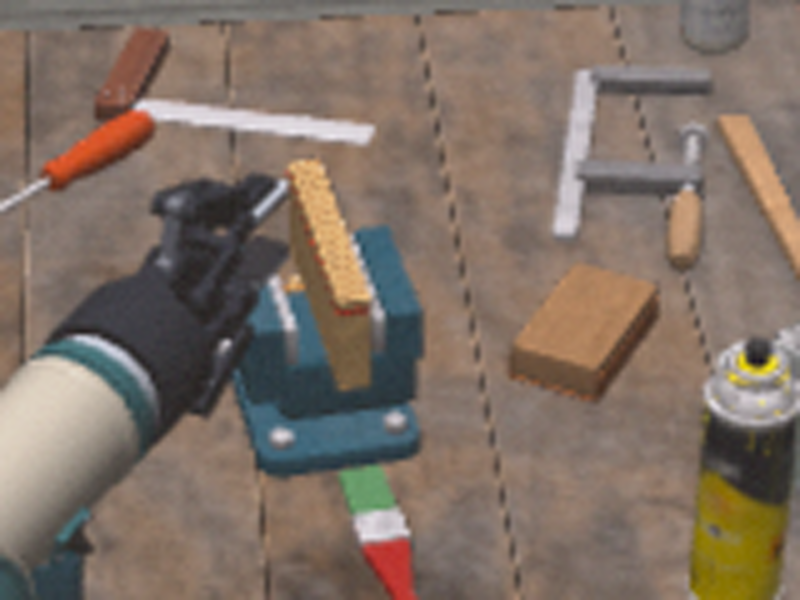

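drive_tool --targets '[-5.5,-2,-2,-7,1,5,0,-5.5,-2,-2,-7,0,5,0,-6,-2,-2,-7,-1,6,0,-5.5,-2,-2,-6,-2,6,0,-6,-2,-2,-6,-3,6,0,-5.5,-2,-2,-6,-3,5,0,-6,-2,-2,-6,-4,5,0,-5.5,-2,-2,-5,-5,5,0,-6,-2,-2,-5,-5,5,0,-5.5,-2,-2,-4,-6,4,0,-6,-2,-2.5,-4,-7,4,0,-5.5,-2,-2,-4,-7,3,0]'

```text
clock: 25.65
position: [0.4769, 0.1867, 0.2197]
ee_rot: [-0.154, 0.987, 0.01, 0.046]
contact_force: [-0.8, -0.4, -0.7]
width: -0.0002
```

drive_tool --targets '[-6,-2.5,-2.5,-3,-8,3,0,-5.5,-2,-2,-3,-8,2,0,-6,-2.5,-2.5,-2,-8,1,0,0,0,0,0,0,0,0]'

```text
clock: 26.15
position: [0.4678, 0.213, 0.2178]
ee_rot: [-0.0, 0.997, 0.074, -0.004]
contact_force: [-0.2, -0.9, -0.3]
width: -0.0002
```

```bash
python3 - <<'E'
from goal import *
s=snap("wrist","w21");print(s["position"],s["clock"],s["qpos"].round(2),s["width"])
print((Rq(s["ee_rot"]).inv()*down(8.2)).as_rotvec(degrees=True))
for n,c in [("jawback",V(-11.5,0,94)),("fix out",V(94,0,94))]: print(n,proj("wrist",c,s))
plan([(V(-38,0,120),down(8.2),0,3),(V(-38,0,75),down(8.2),0,3)])
E
```

```text
[0.46783749 0.21303598 0.21776062] 26.15 [0.29 0.2  1.65 0.   1.3  1.71] -0.00016452957873508469
[-0.04055199  0.4091782   0.28487617]
jawback [325.93513514 192.64324268]
fix out [326.85152214  47.22029171]
call 1: 0, 0, 0, 0, 0, 33, 0, 0, 0, 0, 0, 0, 32, 0, 0, 0.5, 0, 0, 1, 33, 0, 0, 0, 0, 0, 0, 15, 0, 0, 0, 0, 0, 0, 15, 0, 0, 0, 0, 0, 0, 15, 0
rows 6 end [0.467  0.2109 0.0749]
```

View pics/w21.png

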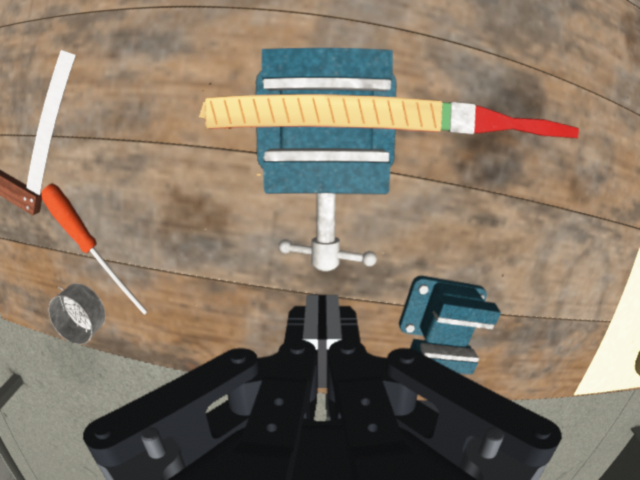

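drive_tool --targets '[0,0,0,0,0,33,0,0,0,0,0,0,32,0,0,0.5,0,0,1,33,0,0,0,0,0,0,15,0,0,0,0,0,0,15,0,0,0,0,0,0,12,0,0,0,0,0,0,0,0]'

```text
clock: 27.08
position: [0.4676, 0.21, 0.0795]
ee_rot: [-0.001, 0.997, 0.072, 0.002]
contact_force: [0.0, 0.1, 0.1]
width: -0.0003
```

```bash
python3 - <<'E'
from goal import *
s=snap("wrist","w22");p=s["position"];print(p,s["clock"],s["contact_force"],R.from_euler('z',-VY,degrees=True).apply(p-VO)*1000)
print((Rq(s["ee_rot"]).inv()*down(8.2)).as_rotvec(degrees=True))
E
```

```text
[0.46764667 0.20995865 0.07951188] 27.075 [0.01819465 0.084219   0.1010091 ] [-37.73499111  -1.373284    79.51187965]
[-0.05205793 -0.24105947  0.00055805]
```

View pics/w22.png

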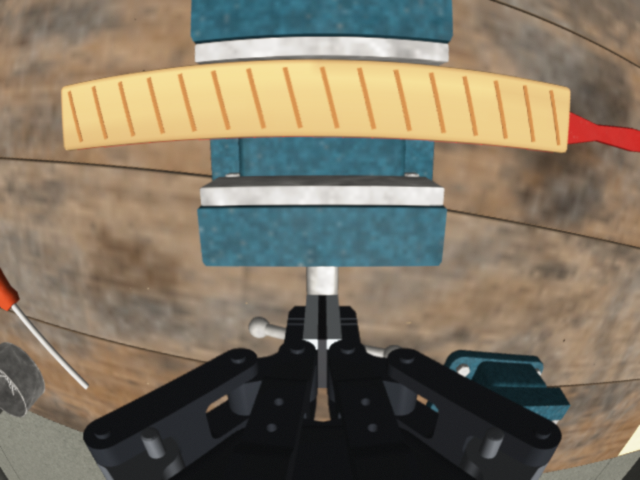

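drive_tool --targets '[0,0,0,8,0,0,0,0,0,0,4,0,0,0,0,0,0,4,0,0,0,0,0,0,4,0,0,0,0,0,0,4,0,0,0,0,0,0,4,0,0,0]'

```text
clock: 27.88
position: [0.4925, 0.2137, 0.0799]
ee_rot: [-0.0, 0.997, 0.072, -0.001]
contact_force: [-6.8, -1.0, 3.9]
width: 0.0001
```

```bash
python3 - <<'E'
from goal import *
s=snap("wrist","w23");p=s["position"];print(p,s["clock"],s["contact_force"],R.from_euler('z',-VY,degrees=True).apply(p-VO)*1000)
E
```

```text
[0.49249564 0.21369941 0.07991735] 27.875 [-6.77917373 -0.96175483  3.94054238] [-12.60653129  -1.214958    79.91735064]
```

View pics/w23.png

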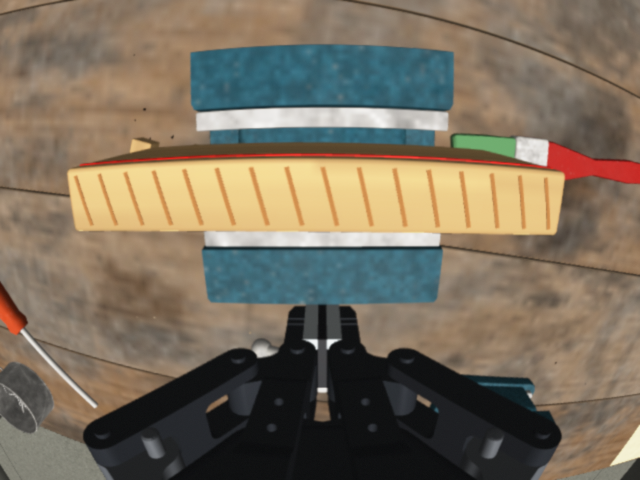

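drive_tool --targets '[0,0,0,4,0,0,0,0,0,0,3,0,0,0,0,0,0,3,0,0,0]'

```text
clock: 28.3
position: [0.5024, 0.2151, 0.0798]
ee_rot: [-0.0, 0.997, 0.072, -0.001]
contact_force: [-6.9, -0.1, 3.8]
width: -0.0
```

drive_tool --targets '[0,0,0,2,0,0,0,0,0,0,2,0,0,0]'

```text
clock: 28.55
position: [0.5062, 0.2157, 0.0799]
ee_rot: [-0.0, 0.997, 0.072, -0.001]
contact_force: [-7.2, -0.5, 4.5]
width: -0.0006
```

```bash
python3 - <<'E'
from goal import *
s=snap("wrist","w24");p=s["position"];print(p,s["clock"],s["contact_force"],R.from_euler('z',-VY,degrees=True).apply(p-VO)*1000)
E
```

```text
[0.50615155 0.21567752 0.07986091] 28.55 [-7.19362107 -0.45065176  4.47520578] [ 1.19190037 -1.20479923 79.86090869]
```

View pics/w24.png

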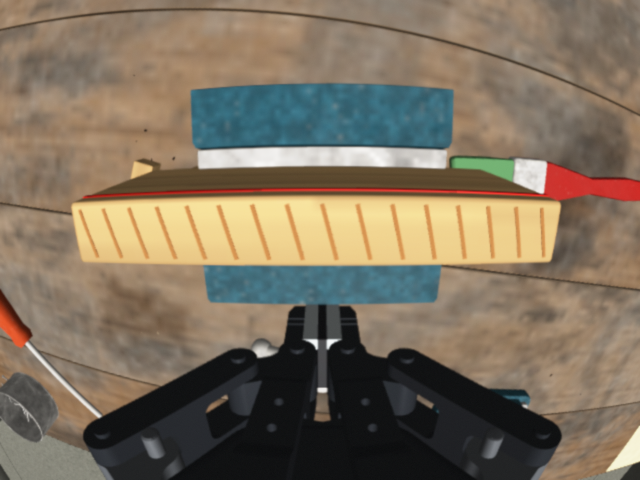

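drive_tool --targets '[0,0,0,2,0,0,0,0,0,0,1,0,0,0]'

```text
clock: 28.85
position: [0.509, 0.2161, 0.0798]
ee_rot: [-0.0, 0.997, 0.072, -0.001]
contact_force: [-6.8, -0.5, 5.3]
width: 0.0
```

drive_tool --targets '[0,0,0,1,0,0,0,0,0,0,1,0,0,0]'

```text
clock: 29.1
position: [0.509, 0.2161, 0.0798]
ee_rot: [-0.0, 0.997, 0.072, -0.003]
contact_force: [-11.3, -0.6, 8.6]
width: -0.0002
```

drive_tool --targets '[0,0,0,1,0,0,0,0,0,0,1,0,0,0,0,0,0,0,0,0,0]'

```text
clock: 29.48
position: [0.509, 0.2161, 0.0799]
ee_rot: [0.0, 0.997, 0.072, -0.005]
contact_force: [-14.4, -1.5, 10.2]
width: 0.0004
```

```bash
python3 - <<'E'
from goal import *
s=snap("wrist","w25");p=s["position"];print(p,s["clock"],s["contact_force"],R.from_euler('z',-VY,degrees=True).apply(p-VO)*1000)
E
```

```text
[0.50898138 0.21606641 0.07987493] 29.475 [-14.39485842  -1.52053611  10.22928801] [ 4.04826582 -1.22349654 79.87493484]
```

View pics/w25.png

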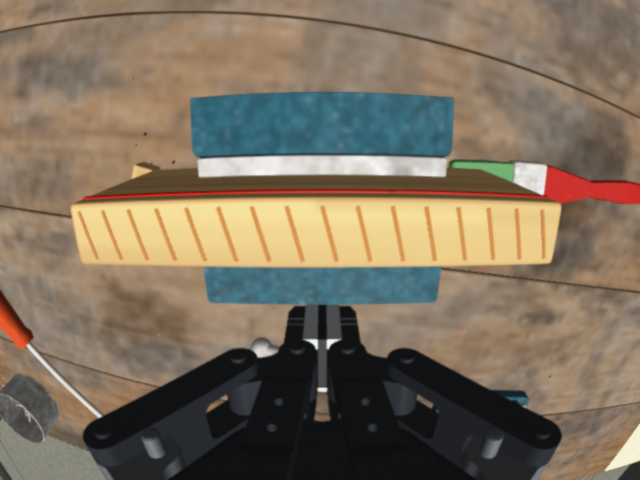

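drive_tool --targets '[0,0,0,-10,0,0,0,0,0,0,-20,0,0,0,0,0,0,0,0,-40,0,0,0,0,0,0,-45,0,0,0,0,0,0,-45,0,0,0,0,-20,0,-40,0,0,0,0,0,0,0,0]'

```text
clock: 30.4
position: [0.4675, 0.2102, 0.2538]
ee_rot: [-0.002, 0.997, 0.072, 0.007]
contact_force: [-0.2, 0.2, -0.6]
width: 0.0001
```

```bash
python3 - <<'E'
from goal import *
s=snap("wrist","w26",(160,0,560,300),2);p=s["position"];print(p,s["clock"],s["contact_force"])
snap("side","s26",(240,140,400,260),5);snap("scene","c26",(220,200,340,290),6.5)
for n,c in [("slid out",V(65-20-32,0,94)),("board top back",V(45,0,128)),("board top front",V(65,0,128)),("bt end-",V(55,-75,128)),("bt end+",V(55,75,128)),("fix in",V(65,50,94)),("fix out",V(94,0,94))]:print(n,(proj("wrist",c,s)-[160,0])*2,"side",((proj("side",c)-[240,140])*5).round(0),"scene",((proj("scene",c)-[220,200])*6.5).round(0))
E
```

```text
[0.46752287 0.21024357 0.25384223] 30.4 [-0.19650993  0.23720041 -0.607805  ]
slid out [324.86683991 314.55763501] side [368. 279.] scene [341. 416.]
board top back [324.666581   235.15066719] side [420. 225.] scene [294. 329.]
board top front [324.68770911 180.25453699] side [453. 220.] scene [268. 308.]
bt end- [530.41952955 214.48489422] side [465. 295.] scene [406. 249.]
bt end+ [119.23896569 214.30746235] side [411. 155.] scene [150. 391.]
fix in [201.05440242 190.25732523] side [436. 222.] scene [190. 410.]
fix out [324.94903866 117.95551394] side [501. 262.] scene [240. 332.]
```

View pics/w26.png

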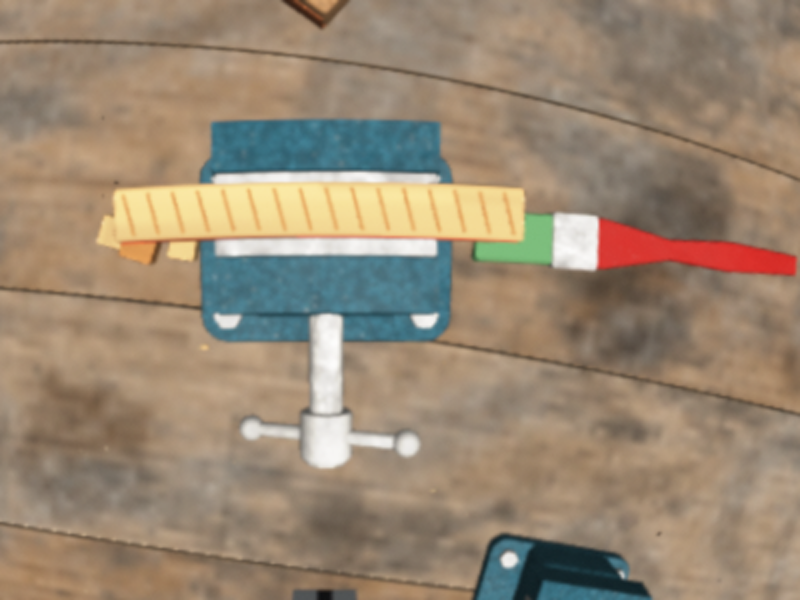

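View pics/s26.png

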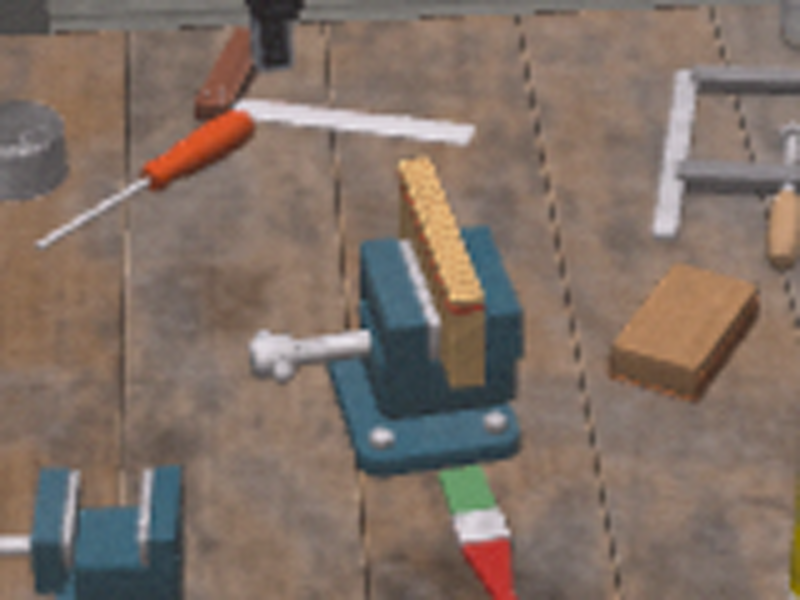

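View pics/c26.png

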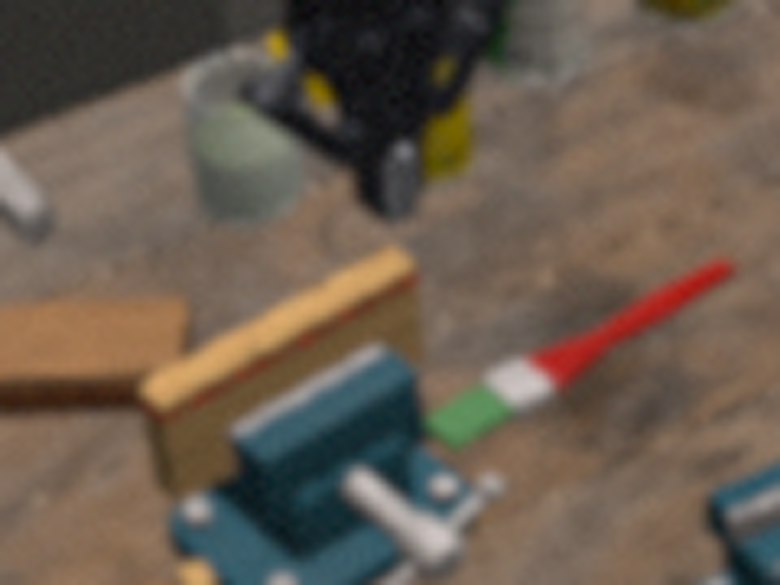

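```bash
python3 -c "
from rig import *
s=get_state();print(s['qd'].round(3),s['contact_force'].round(1));print(sign_off())"
```

```text
[-0.003  0.019  0.011  0.001  0.005 -0.001] [ 0.1  0.7 -0.1]
the job is handed in; nothing more can be done
None
```

I handed the job in at about 30.5 s of the 72 s allowed. sign_off gives no verdict, so these results rest on my own last pictures and readings.

- **Offcuts:** One push with the brush cleared all three off the +y end of the bed. They lie on the bench beyond the base plate, and the fingers never came near them.
- **Brush:** It is back flat on the bench, within about 2 mm of where it lay.
- **Board:** I turned it round flat on the bench, gripped it again by one end and stood it on the bed. It stands on its plain edge with the red-lined edge up. It is centred along the jaws to about 2 mm.
- **Sliding jaw:** I pushed it with closed fingers until it stopped. The force rose from 7 to 14 N with no further movement. In the last picture the jaw sits where a gap of about 20 mm would put it.
- **Bystanders:** The cap, sanding block and screwdriver were never touched. The last pictures show the sanding block and screwdriver in place; the cap was outside those views.

**Disagreement:** In the last wrist picture the board's top edge sits about 1–2 mm nearer the sliding jaw than expected. That puts the board at x of about 53–54 mm against the ideal 55, within the 50–59.5 mm allowed. It could be camera error or a very slight lean, and I did not measure the upright angle separately.

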